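# Set up a three-point bend test

## Robot

A 6-joint arm with a two-finger parallel gripper is mounted at the origin on a cart in front of the work surface, level with it; the furniture and walls round the work are solid. World frame = base frame: x ahead of the robot, y to its left, z up, the work surface at z = 0. Lengths are in m, angles in rad, forces in N, time in s.
With the tool pointing down it reaches from about 0.35 to 0.975 m from the base axis. Payload 4.9 kg.
Tool frame: the origin (TCP) lies midway between the tips of the shut fingers; the grasp point (between the pads) lies 19 mm behind it; z points along the fingers, y is the direction in which the jaws open and shut (so a half turn about z gives the same grasp; the last joint's range is limited). The gripper opens to 85 mm and grips with 20 to 120 N. Pads are 22 mm wide; open, the fingers measure 114 mm over their backs; the gripper's body (76 mm by 85 mm) begins 54 mm behind the grasp point. The pads swing forward as they close: fully open they stand 13 mm farther back than shut.
Start: joints at [1.099, 0.053, 1.613, -0, 1.476, -0.119], TCP at [0.216, 0.586, 0.231] pointing down, gripper open.
Joint ranges: [-3.01, 3.01], [-1.01, 2.22], [0.06, 2.58], [-1.02, 4.17], [0.09, 2.62], [-3.14, 3.14]. Speed limits (rad/s): [2.57, 2.57, 3.14, 3.14, 3.14, 3.14].

## Interface

Orientations are given as a rotation vector (axis times angle).
In Python, from station import ctrl gives the robot as it stands.
- The arm moves only by the tool play_rows, never from a script. Its argument "motion" is a list that holds one entry, the list of rows, each a list of 7 numbers: the closure, from -1 (fully open) to 1 (shut), then the shift along the tool's x, y, z in cm, then the turn, a rotation vector about the tool's x, y, z in degrees. A call has 1 to 20 rows; each row is the pose to reach, as a shift and turn from the pose measured when the call began, along the tool's axes at that moment; what a row does not reach only later rows make up. A row lasts 1/8 s, in which the tool goes at most 62.5 mm and 10.7 degrees, less where a joint would pass 70% of its speed; a pose out of reach is approached as far as the arm can. A call with a gripper value outside its range is refused whole. The fingers move at their own pace and stop on an object; "newtons" is the grip in N (left out, the last holds). Time passes only in rows, so rows that repeat a pose let the fingers close. It gives the time, the measured TCP pose, the force and the opening at its end, in the units of the state.
- ctrl.get_obs(): the state, without advancing time (a new reading comes with each control period).
- ctrl.get_image(name): name is "side" or "top"; returns a dict with "color" (384x512x3 uint8, red, green, blue), "mtx" (3x3 intrinsics, pixels), "T" (4x4, takes a point from camera to world coordinates). Camera axes: x right, y up, looking along -z (the intrinsics and any distortion apply to the point x, -y, -z); pixel columns grow to the right and rows downward; lengths in m; the calibration is good to about 2 mm. A picture is of the moment at which its call begins. There is no depth.
- ctrl.finish_job(): hands the job in, once; it reports no verdict.
The state is a dict: "t": time; "q": joint angles; "dq": joint speeds; "effort": joint torques, N m; "tool_pos": TCP position; "tool_rot": TCP orientation; "contact_force": force on the tool from outside, world axes, zero at the start; "wrist_torque": the same for the moment, N m; "opening": finger opening in m.
Only numpy, scipy, OpenCV 4.12 (cv2) and the standard library are available. Lean on these libraries where they do the work, as an engineer would, in place of code of your own. Each camera call takes 0.05 s, during which the arm holds its last target.

## Task

Set up the bend rig for its next test. First slide the movable roller support outward until it is fully home against its stop, then lay the longer of the two steel bars flat across both rollers, between the guide cheeks and centred so that it overhangs equally at both ends. Finally swing the lever arm over and lower it gently, without letting it drop, until its nose rests on the middle of the bar, and let go.

Things in the scene. Friction and masses are not known exactly. Their poses are not given: they have to be found in the camera images.
- bend_rig: Three-point bend rig bolted to the bench: aluminium base plate 150 x 216 x 14 mm with two roller supports, a lever arm hinged at the back. Origin: on the bench surface under the middle point between the two working rollers. x points from the lever handle side (front) to the hinge (back), y to the fixed support (left), z up. Plate covers x -45 to +105, y -108 to +108 mm. The fixed support's roller lies at y = +60 mm. Hinge post: x 66 to 99, y -30 to 30, up to 95 mm high.
- roller_middle (a point): Middle point between the two rollers at full span, level with the roller tops (48 mm above the bench); the centre of the bar's underside belongs here. The rollers run along the rig's x, so the bar lies along the rig's y.
- sliding_support (a joint): Movable roller support (right, -y side): 0 = home against the stop block at the right end of the base (rollers 120 mm apart), positive = metres it has come off the stop toward the other support, at most 0.04. Stays where left; about 3 N slides it. Starts 12 to 35 mm off the stop. The stop block is 36 mm wide, up to 32 mm above the bench.
- sliding_support_block (a point): Centre of the movable support's grey block, 27 mm above the bench. Block 52 mm (rig x) x 28 mm (rig y) x 26 mm high (from 14 to 40 mm above the bench); the fixed support is the same. On each block a roller of 14 mm diameter (top 48 mm above the bench) between two guide cheeks 29 mm apart, reaching to 64 mm above the bench and flared outward above 55 mm. To bring it home push its inner side toward the rig's -y.
- load_arm (a joint): Lever arm angle in rad: 0 = horizontal, nose just touching the top of a bar that lies on the rollers; grows as the arm swings up and back. Starts at 1.9, leaning back on its rear stop; it falls by its own weight (0.45 kg, hardly any friction) once pulled forward of vertical (1.57). Without a bar it sinks to -0.12.
- load_arm_hinge (a point): Hinge axis of the lever arm, parallel to the rig's y, 84 mm above the bench, 80 mm behind (rig +x) the middle of the bar.
- handle_left (a point): Middle of the left half (rig +y) of the lever's T-handle: a round black grip 17 mm in diameter and 54 mm long, parallel to the rig's y, 150 mm from the hinge axis and 41 mm left of the lever's 18 mm wide beam. With the arm at angle a it is at rig x = 80 - 150 cos a, y = 41, z = 84 + 150 sin a (mm).
- handle_right (a point): The same for the right half of the T-handle, at rig y = -41 mm.
- load_nose (a point): Bottom of the lever's loading nose, a steel roller 12 mm in diameter under the beam, 80 mm from the hinge; at angle 0 it is 60 mm above the bench, over roller_middle.
- long_bar_center (a point): Centre of the longer loose steel bar (0.3 to 0.55 kg), 180 mm long (own y) x 25 mm wide (own x) x 12 mm thick (own z), lying flat on the bench; thin scribed lines at its middle and 60 mm to each side. The point is 6 mm above its underside.
- long_bar: The longer bar itself; origin at the centre of its underside.
- short_bar_center (a point): Centre of the shorter steel bar, 100 x 25 x 12 mm, otherwise alike; too short for the span, to be left alone. The two bars may lie in either place.
- calliper: Vernier calliper lying on the bench behind the rig, 225 mm long; to be left alone.
- beaker: Clear beaker 54 mm wide, 70 mm high, on the bench left of the rig; to be left alone.

How it is judged:
On the way, in this order (a step that is already met when the one before it is completed fails the run):
1. the movable support is home against its stop (value of joint sliding_support below 0.004 m), for 0.2 s.
2. the longer bar lies across both rollers between the cheeks, centred, let go and at rest, with the lever arm still up (value of joint sliding_support below 0.004 m and x of long_bar_center in the frame of roller_middle between -0.005 and 0.005 m and y of long_bar_center in the frame of roller_middle between -0.01 and 0.01 m and z of long_bar_center in the frame of roller_middle between 0.003 and 0.009 m and angle between the y axis of long_bar_center and the y axis of bend_rig, either way round below 0.06 rad and angle between the z axis of long_bar_center and the z axis of bend_rig, either way round below 0.05 rad and contact force between long_bar and the fingers below 0.1 N and linear speed of long_bar below 0.02 m/s and value of joint load_arm above 0.5 rad), for 0.2 s.
At the end, for the whole second after the job is handed in: The movable support is within 4 mm of its stop; the longer bar lies flat on both rollers between the cheeks, centred to 10 mm lengthwise and 5 mm sideways; the lever arm is down (within 0.035 rad of level), its nose resting on the bar; all at rest (value of joint sliding_support below 0.004 m and x of long_bar_center in the frame of roller_middle between -0.005 and 0.005 m and y of long_bar_center in the frame of roller_middle between -0.01 and 0.01 m and z of long_bar_center in the frame of roller_middle between 0.003 and 0.009 m and angle between the y axis of long_bar_center and the y axis of bend_rig, either way round below 0.06 rad and angle between the z axis of long_bar_center and the z axis of bend_rig, either way round below 0.05 rad and linear speed of long_bar below 0.02 m/s and value of joint load_arm between -0.035 and 0.035 rad and velocity of joint load_arm between -0.05 and 0.05 rad/s); the robot touches nothing.
It fails at once if the lever arm is let fall (over 3.5 rad/s downward) (velocity of joint load_arm below -3.5 rad/s).
It fails at once if the bar is flung onto the rig, or the lever rammed onto the bar (over 300 N between bar and rig) (contact force between long_bar and bend_rig above 300 N).
It fails at once if the shorter bar is moved by more than 30 mm (distance of short_bar_center from where it was at the start of the episode above 0.03 m).
It fails at once if the calliper is moved by more than 30 mm (distance of calliper from where it was at the start of the episode above 0.03 m).
It fails at once if the beaker is moved by more than 30 mm (distance of beaker from where it was at the start of the episode above 0.03 m).
It also fails if it takes over 72 s, if anything falls off the work surface, if the arm or the gripper's body presses on something with over 40 N, if the wrist force passes 120 N, or if a joint passes its speed limit or range.

## Working session

There is one attempt and no reset: what is moved stays moved. The work goes in short steps, Python scripts to look and compute and a tool call to move; the robot and the scene stay as the last step left them, time stands still between calls to the robot, and variables do not carry over. Pictures are saved under pics/ and viewed, and the job is handed in when it is done.

Besides the shell and the picture viewer there is one more tool, called after "Call:" by a JSON object that holds its "api" and its "payload", one argument or row to a line. play_rows: Moves the arm, as the interface text tells. Its arguments: {"type":"object","properties":{"motion":{"type":"array"},"newtons":{"type":"number"}},"required":["motion"]}

```bash
ls; mkdir -p pics
python3 - <<'E'
from station import ctrl
import cv2,pickle
o=ctrl.get_obs(); print(o)
d={}
for n in("side","top"):
    im=ctrl.get_image(n); d[n]=im
    cv2.imwrite(f"pics/{n}0.png",im["color"][:,:,::-1]); print(n,im["mtx"],im["T"],[k for k in im])
pickle.dump(d,open("im0.pkl","wb"))
E
```

```text
pics
{'t': 0.0, 'q': array([ 1.09896951e+00,  5.33495547e-02,  1.61428752e+00,  7.93034942e-06,
        1.47600740e+00, -1.18988835e-01]), 'dq': array([ 1.53441486e-03, -8.47555707e-04,  9.55739052e-05,  2.35208818e-04,
        8.86038124e-04,  7.16792688e-04]), 'effort': array([ 1.06839427e-03, -3.93669176e+01, -3.70178568e+01, -3.08228289e-05,
        7.05790822e-03, -6.82876518e-06]), 'tool_pos': array([0.21568272, 0.58594271, 0.23007142]), 'tool_rot': array([-5.51260840e-01, -3.09223319e+00,  3.07917630e-03]), 'contact_force': array([ 0.39513976,  0.82910458, -0.3714736 ]), 'wrist_torque': array([-1.36881667e-02,  2.38163263e-05,  6.22631987e-02]), 'opening': 0.08514936286222777}
side [[370.86622373   0.         255.67976942]
 [  0.         370.86622373 195.77605136]
 [  0.           0.           1.        ]] [[ 8.47146856e-01  2.59032301e-01 -4.63944469e-01  1.06041513e-01]
 [-5.31358492e-01  4.11993904e-01 -7.40215628e-01 -5.82487078e-01]
 [-5.97463967e-04  8.73592176e-01  4.86658354e-01  5.63952910e-01]
 [ 0.00000000e+00  0.00000000e+00  0.00000000e+00  1.00000000e+00]] ['color', 'mtx', 'T']
top [[474.42317946   0.         261.10665103]
 [  0.         474.42317946 182.09623501]
 [  0.           0.           1.        ]] [[ 1.51506092e-03  9.85074523e-01 -1.72121724e-01  2.94017341e-01]
 [-9.99914180e-01  3.73213999e-03  1.25580030e-02  1.71284805e-01]
 [ 1.30129512e-02  1.72087927e-01  9.84995639e-01  1.55480036e+00]
 [ 0.00000000e+00  0.00000000e+00  0.00000000e+00  1.00000000e+00]] ['color', 'mtx', 'T']
```

View pics/side0.png

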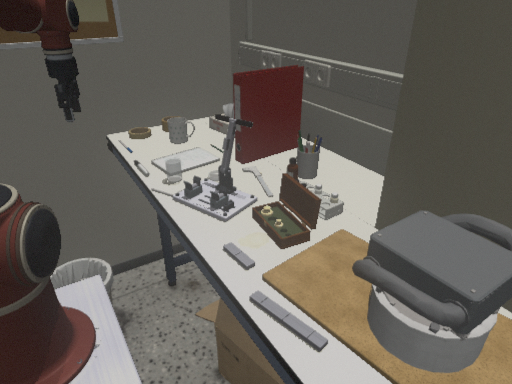

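View pics/top0.png

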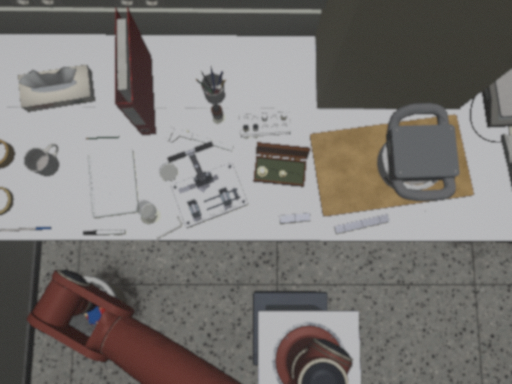

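```bash
cat > h.py <<'E'
import numpy as np,cv2,pickle
def ray(im,px):
    K=im["mtx"];T=im["T"];px=np.atleast_2d(np.array(px,float))
    d=np.c_[(px[:,0]-K[0,2])/K[0,0],-(px[:,1]-K[1,2])/K[1,1],-np.ones(len(px))]
    return T[:3,3],d@T[:3,:3].T
def onz(im,px,z):
    o,d=ray(im,px); return o+d*((z-o[2])/d[:,2])[:,None]
def proj(im,P):
    K=im["mtx"];T=im["T"];c=(np.atleast_2d(P)-T[:3,3])@T[:3,:3]
    return np.c_[K[0,0]*c[:,0]/-c[:,2]+K[0,2],K[1,1]*-c[:,1]/-c[:,2]+K[1,2]]
def crop(im,x0,y0,x1,y1,s,fn):
    c=im["color"][y0:y1,x0:x1,::-1]
    cv2.imwrite(fn,cv2.resize(c,None,fx=s,fy=s,interpolation=cv2.INTER_CUBIC))
E
python3 - <<'E'
from h import *
d=pickle.load(open("im0.pkl","rb"))
crop(d["top"],155,130,265,240,5,"pics/topc.png")
crop(d["side"],140,100,300,220,5,"pics/sidec.png")
crop(d["top"],270,190,400,250,6,"pics/topbar.png")
E
```

```text
(no output)
```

View pics/topc.png

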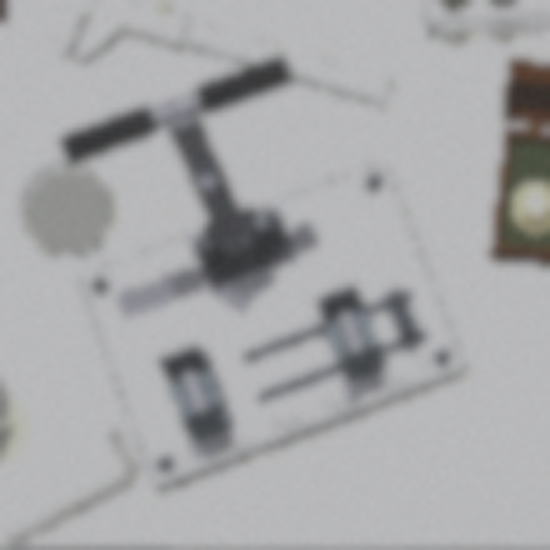

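View pics/sidec.png

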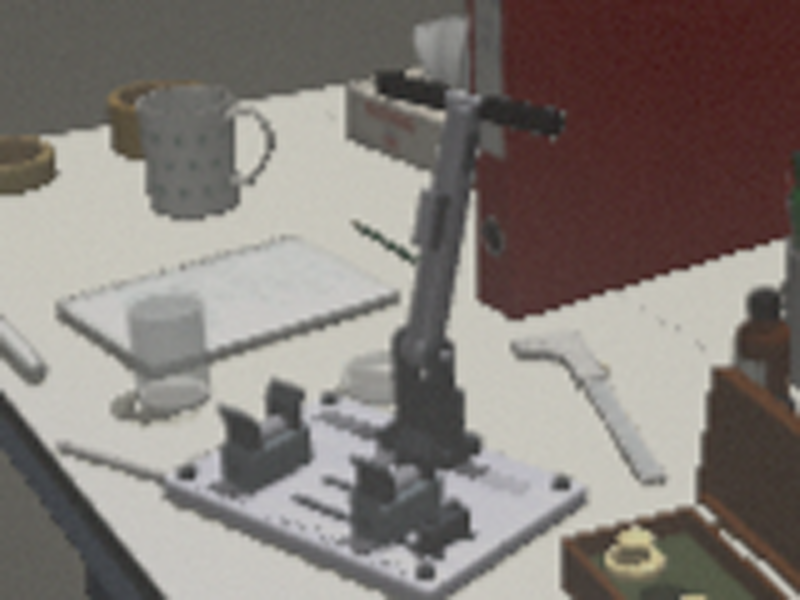

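View pics/topbar.png

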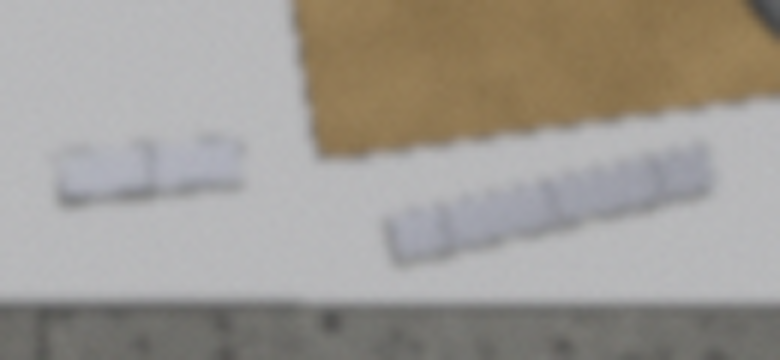

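```bash
cat > rig.py <<'E'
from h import *
def blob(im,px,r=4):
    g=cv2.cvtColor(im["color"],cv2.COLOR_RGB2GRAY).astype(float)
    x,y=[int(round(v)) for v in px]; p=g[y-r:y+r+1,x-r:x+r+1]
    w=np.clip(np.median(p)-12-p,0,None); yy,xx=np.mgrid[-r:r+1,-r:r+1]
    return np.array([x+(w*xx).sum()/w.sum(),y+(w*yy).sum()/w.sum()])
d=pickle.load(open("im0.pkl","rb"))
if __name__=="__main__":
    t=[155+99/5-.4,130+286/5-.4],[155+375/5-.4,130+182/5-.4],[155+443/5-.4,130+357/5-.4],[155+165/5-.4,130+464/5-.4]
    s=[140+330/5,100+398/5],[140+561/5,100+483/5],[140+425/5,100+572/5],[140+187/5,100+471/5]
    for n,q in(("top",t),("side",s)):
        im=d[n]; b=np.array([blob(im,p,3) for p in q]); P=onz(im,b,0.016)
        print(n,b.round(1).tolist()); print(P.round(4))
        c=P.mean(0); ey=(P[0]-P[1])+(P[3]-P[2]); ex=(P[0]-P[3])+(P[1]-P[2])
        print(c, np.linalg.norm(P[0]-P[1]),np.linalg.norm(P[3]-P[2]),np.linalg.norm(P[0]-P[3]),np.linalg.norm(P[1]-P[2]))
        print("yaw ey",np.degrees(np.arctan2(-ey[0],ey[1])),"ex",np.degrees(np.arctan2(ex[1],ex[0])))
    # bars
    for n in d:
        im=d[n]; hsv=cv2.cvtColor(im["color"],cv2.COLOR_RGB2HSV)
        print(n,hsv[224,362],hsv[224,340] ,hsv[230,310])
E
python3 rig.py
```

```text
top [[174.6, 186.7], [229.4, 166.0], [243.0, 201.2], [187.8, 222.6]]
[[0.5464 0.4355 0.016 ]
 [0.6164 0.2567 0.016 ]
 [0.4994 0.2107 0.016 ]
 [0.4289 0.3889 0.016 ]]
[0.52279823 0.32295264 0.016     ] 0.19199080873627103 0.19168537934777727 0.1263684281742759 0.1257733811168096
yaw ey 21.48477131985787 ex 21.548688772762993
side [[205.7, 179.9], [252.5, 197.1], [225.1, 213.5], [176.8, 194.4]]
[[0.5462 0.4293 0.016 ]
 [0.6158 0.2492 0.016 ]
 [0.502  0.2104 0.016 ]
 [0.4287 0.3865 0.016 ]]
[0.52316868 0.31884229 0.016     ] 0.19313270159771057 0.19073078756147968 0.12508716821315025 0.12029832310170162
yaw ey 21.862297427082673 ex 19.455178306917727
side [ 25  17 199] [ 23  17 200] [ 23  17 190]
top [117  14 159] [120   7 179] [120   3 186]
```

```bash
cat >> h.py <<'E'
def R2(yaw): c,s=np.cos(yaw),np.sin(yaw); return np.array([[c,-s],[s,c]])
RIG=(np.array([0.4949,0.3115]),np.radians(21.5))
def torig(P): P=np.atleast_2d(P); return np.c_[(P[:,:2]-RIG[0])@R2(RIG[1]),P[:,2:]]
def fromrig(P): P=np.atleast_2d(np.array(P,float)); return np.c_[P[:,:2]@R2(RIG[1]).T+RIG[0],P[:,2:]]
E
python3 - <<'E'
from h import *
d=pickle.load(open("im0.pkl","rb")); im=d["top"]
for p in ((197,388),(350,330)): print(torig(onz(im,[155+p[0]/5-.4,130+p[1]/5-.4],0.048)))
# bars
def seg(im,x0,y0,x1,y1):
    lab=cv2.cvtColor(cv2.GaussianBlur(im["color"],(3,3),0),cv2.COLOR_RGB2LAB).astype(int)[y0:y1,x0:x1]
    return lab
lab=seg(im,270,205,400,238); print(lab[19,92],lab[12,24],lab[20,50])
b=lab[...,2]; m=((lab[...,2]<lab[20,50][2]-3)&(lab[...,0]>80)).astype(np.uint8)
cs,_=cv2.findContours(m,cv2.RETR_EXTERNAL,cv2.CHAIN_APPROX_NONE)
for c in cs:
    if cv2.contourArea(c)<60: continue
    r=cv2.minAreaRect(c); print(r,cv2.contourArea(c)); 
    box=cv2.boxPoints(r)+[270,205]; P=onz(im,box,0.012); print(P.round(4), P.mean(0), np.linalg.norm(P[0]-P[1]),np.linalg.norm(P[1]-P[2]))
im=d["side"]; lab=cv2.cvtColor(im["color"],cv2.COLOR_RGB2LAB).astype(int)
print(lab[320,290],lab[300,240],lab[311,271])
crop(im,200,230,350,360,5,"pics/sidebar.png")
g=cv2.cvtColor(d["top"]["color"],cv2.COLOR_RGB2GRAY)[180:225,180:250]
crop(d["top"],180,180,250,225,11,"pics/topsup.png")
E
```

```text
[[0.0016735  0.05788637 0.048     ]]
[[ 0.0012187  -0.04612629  0.048     ]]
[160 129 123] [175 129 123] [191 128 127]
((87.75721740722656, 19.183212280273438), (4.843396186828613, 44.14288330078125), 77.73522186279297) 137.0
[[ 0.4178 -0.0913  0.012 ]
 [ 0.4488 -0.2335  0.012 ]
 [ 0.4333 -0.2362  0.012 ]
 [ 0.4024 -0.0943  0.012 ]] [ 0.42557729 -0.16383854  0.012     ] 0.14547691775051214 0.015715863412045387
[152 130 125] [205 128 129] [147 129 126]
```

View pics/topsup.png

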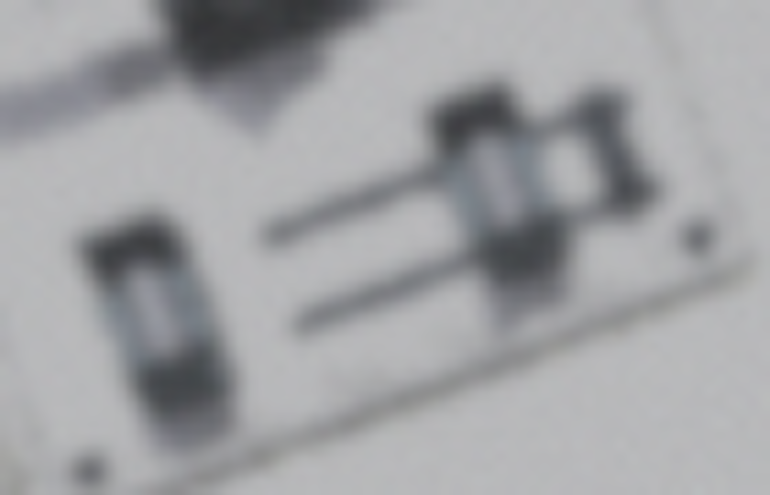

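View pics/sidebar.png

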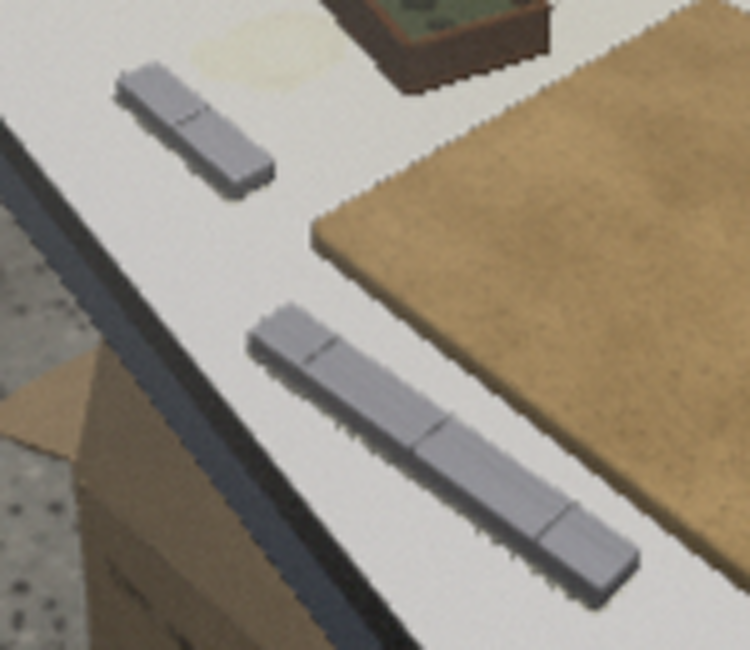

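```bash
cat >> h.py <<'E'
from scipy.spatial.transform import Rotation as Ro
def rel(pos,jaw_deg,obs=None):
    """shift cm / turn deg for target TCP pos, tool down, tool y at jaw_deg (world)"""
    if obs is None:
        from station import ctrl; obs=ctrl.get_obs()
    R=Ro.from_rotvec(obs["tool_rot"]); j=np.radians(jaw_deg); y=np.array([np.cos(j),np.sin(j),0]); z=np.array([0,0,-1.]); x=np.cross(y,z)
    Rt=Ro.from_matrix(np.c_[x,y,z])
    s=R.inv().apply(np.array(pos)-obs["tool_pos"])*100; t=np.degrees((R.inv()*Rt).as_rotvec())
    print("shift",s.round(2),"turn",t.round(2)); return s,t
E
python3 - <<'E'
from h import *
d=pickle.load(open("im0.pkl","rb"))
im=d["top"]
for p in ((155,307),(500,175)): print(torig(onz(im,[180+p[0]/11-.45,180+p[1]/11-.45],0.048)))
for n,L in (("top",[(551-3,200),(390,240),(708,170)]),("side",[(433,432),(320,350),(556,520),(270,325),(620,575)])):
    o,s=((270,190),6) if n=="top" else ((200,230),5)
    P=onz(d[n],[[o[0]+p[0]/s-.4,o[1]+p[1]/s-.4] for p in L],.012); print(n,P.round(4))
# side view roller tops
o,s=(140,100),5
print(torig(onz(d["side"],[[o[0]+p[0]/s-.4,o[1]+p[1]/s-.4] for p in [(268,428),(402,488)]],.048)))
rel(np.r_[fromrig([0,-.006])[0],.12],21.5)
E
```

```text
[[0.00130816 0.05923571 0.048     ]]
[[ 0.00117494 -0.04749426  0.048     ]]
top [[ 0.4296 -0.1742  0.012 ]
 [ 0.4077 -0.0876  0.012 ]
 [ 0.4462 -0.2622  0.012 ]]
side [[ 0.4284 -0.1789  0.012 ]
 [ 0.4152 -0.1194  0.012 ]
 [ 0.4418 -0.2368  0.012 ]
 [ 0.4054 -0.0965  0.012 ]
 [ 0.4456 -0.2677  0.012 ]]
[[-0.00304856  0.05116404  0.048     ]
 [-0.01090521 -0.06269298  0.048     ]]
shift [-36.09 -16.54  11.04] turn [-1.000e-01  3.000e-02  4.829e+01]
```

Call:
{"api": "play_rows", "payload": {
  "motion": [
    [[1,-6,-2.8,0,0,0,8],[1,-12,-5.5,0,0,0,16],[1,-18,-8.3,0,0,0,24],[1,-24,-11,0,0,0,32],[1,-30,-13.8,0,0,0,40],[1,-36.1,-16.5,0,0,0,48.3],[1,-36.1,-16.5,6,0,0,48.3],[1,-36.1,-16.5,11,0,0,48.3],[1,-36.1,-16.5,11,0,0,48.3],[1,-36.1,-16.5,11,0,0,48.3]]
  ],
  "newtons": 25
}}

```text
t: 1.35
tool_pos: [0.4981, 0.3069, 0.1222]
tool_rot: [1.767, 2.596, -0.0]
contact_force: [0.3, -0.7, 0.1]
opening: 0.0
```

```bash
cat > snap.py <<'E'
import sys
from h import *
from station import ctrl
tag=sys.argv[1]; d={n:ctrl.get_image(n) for n in("side","top")}
o=ctrl.get_obs(); d["obs"]=o; pickle.dump(d,open(f"im_{tag}.pkl","wb"))
print(o["t"],o["tool_pos"].round(4),o["contact_force"].round(1),round(o["opening"],4),o["q"].round(2))
pt=proj(d["top"],o["tool_pos"])[0];ps=proj(d["side"],o["tool_pos"])[0]; print("tcp px top",pt.round(1),"side",ps.round(1))
def win(c,w,h): 
    x=int(np.clip(c[0]-w/2,0,512-w));y=int(np.clip(c[1]-h/2,0,384-h)); return x,y,x+w,y+h
outs=[]
for n in("side","top"):
    c=[float(v) for v in sys.argv[2].split(",")] if len(sys.argv)>2 and n=="side" else ([float(v) for v in sys.argv[3].split(",")] if len(sys.argv)>3 else (ps if n=="side" else pt))
    b=win(c,98,118); print(n,"crop",b); outs.append(cv2.resize(d[n]["color"][b[1]:b[3],b[0]:b[2],::-1],None,fx=4,fy=4,interpolation=cv2.INTER_CUBIC))
cv2.imwrite(f"pics/{tag}.png",np.hstack(outs))
E
python3 snap.py a
```

```text
1.45 [0.499  0.3075 0.1238] [ 0.7 -0.8 -0.8] -0.0001 [ 0.43  0.05  1.8  -0.    1.29  0.05]
tcp px top [210.3 196.5] side [206.6 166.3]
side crop (157, 107, 255, 225)
top crop (161, 137, 259, 255)
```

View pics/a.png

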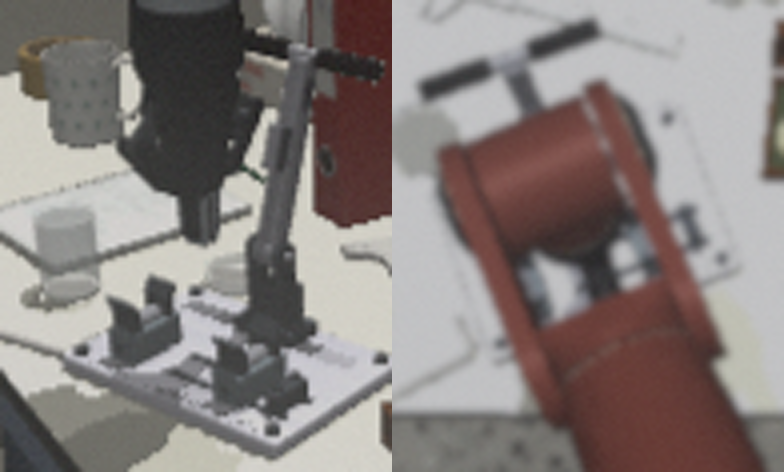

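Run:
```python
from h import *
from station import ctrl
o=ctrl.get_obs(); print(o["tool_pos"],torig(o["tool_pos"]))
for y in(-.004,-.036,-.040): rel(np.r_[fromrig([0,y])[0],.026],21.5,o)
```

```text
[0.49897796 0.30748606 0.12384625] [[ 0.00232309 -0.00522922  0.12384625]]
shift [ 0.13 -0.27  9.78] turn [0.23 0.06 0.03]
shift [-3.07 -0.27  9.79] turn [0.23 0.06 0.03]
shift [-3.47 -0.27  9.79] turn [0.23 0.06 0.03]
```

Call:
{"api": "play_rows", "payload": {
  "motion": [
    [[1,0,-0.2,4,0,0,0],[1,0,-0.2,8,0,0,0],[1,0,-0.2,9.8,0,0,0],[1,0,-0.2,9.8,0,0,0],[1,-0.5,-0.2,9.8,0,0,0],[1,-1,-0.2,9.8,0,0,0],[1,-1.5,-0.2,9.8,0,0,0],[1,-1.9,-0.2,9.8,0,0,0],[1,-2.3,-0.2,9.8,0,0,0],[1,-2.6,-0.2,9.8,0,0,0],[1,-2.8,-0.2,9.8,0,0,0],[1,-2.8,-0.2,9.8,0,0,0]]
  ]
}}

```text
t: 2.95
tool_pos: [0.5079, 0.2805, 0.0258]
tool_rot: [1.766, 2.595, 0.004]
contact_force: [-0.6, 1.6, 0.3]
opening: 0.0006
```

Call:
{"api": "play_rows", "payload": {
  "motion": [
    [[1,-0.1,0,0,0,0,0],[1,-0.2,0,0,0,0,0],[1,-0.3,0,0,0,0,0],[1,-0.3,0,0,0,0,0]]
  ]
}}

```text
t: 3.45
tool_pos: [0.5085, 0.2788, 0.0257]
tool_rot: [1.767, 2.596, 0.006]
contact_force: [-2.1, 5.8, 1.9]
opening: 0.0001
```

```bash
python3 - <<'E'
from h import *
from station import ctrl
o=ctrl.get_obs(); print(torig(o["tool_pos"]),o["contact_force"])
E
python3 snap.py b
```

```text
[[ 0.00062006 -0.03543979  0.02569748]] [-2.10276925  5.77357742  1.85604875]
3.55 [0.5085 0.2788 0.0257] [-2.2  7.1  1.4] 0.0003 [ 0.37  0.16  1.87  0.    1.11 -0.  ]
tcp px top [222.  197.9] side [215.9 199.6]
side crop (166, 140, 264, 258)
top crop (173, 138, 271, 256)
```

View pics/b.png

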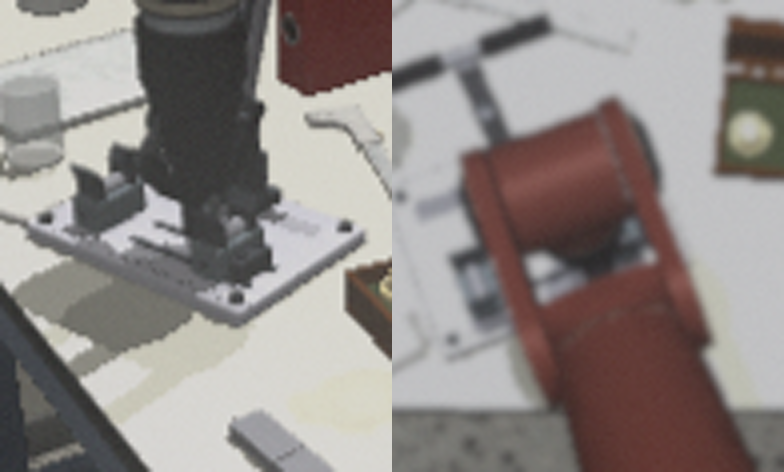

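Call:
{"api": "play_rows", "payload": {
  "motion": [
    [[1,-0.2,0,0,0,0,0],[1,-0.4,0,0,0,0,0],[1,-0.4,0,0,0,0,0],[1,-0.4,0,0,0,0,0]]
  ]
}}

```text
t: 4.05
tool_pos: [0.5085, 0.2787, 0.0258]
tool_rot: [-1.766, -2.593, -0.013]
contact_force: [-4.4, 14.4, 1.1]
opening: 0.0001
```

Call:
{"api": "play_rows", "payload": {
  "motion": [
    [[1,1,0,0,0,0,0],[1,1.2,0,0,0,0,0],[1,1.2,0,-5,0,0,0],[1,1.2,0,-10,0,0,0],[1,1.2,0,-14,0,0,0],[1,1.2,0,-14,0,0,0]]
  ]
}}

```text
t: 4.8
tool_pos: [0.5066, 0.2888, 0.1706]
tool_rot: [1.769, 2.596, 0.023]
contact_force: [0.2, 0.1, -0.4]
opening: -0.0002
```

Run:
```python
from h import *
from station import ctrl
o=ctrl.get_obs(); print(o["tool_pos"])
rel([.429,-.1765,.08],12.6,o)
```

```text
[0.50657573 0.28880818 0.1705632 ]
shift [-40.53 -24.35   8.44] turn [ 0.68 -0.5   8.86]
```

Call:
{"api": "play_rows", "payload": {
  "motion": [
    [[0.05,-6,-3.6,-0.1,0,0,1.5],[0.05,-11,-6.6,-0.2,0,0,3],[0.05,-16,-9.6,-0.3,0,0,4.5],[0.05,-21,-12.6,-0.4,0,0,6],[0.05,-26,-15.6,-0.4,0.2,-0.2,7],[0.05,-31,-18.6,-0.5,0.4,-0.3,8],[0.05,-36,-21.6,-0.6,0.6,-0.4,8.9],[0.05,-40.5,-24.3,0,0.7,-0.5,8.9],[0.05,-40.5,-24.3,4,0.7,-0.5,8.9],[0.05,-40.5,-24.3,8.4,0.7,-0.5,8.9],[0.05,-40.5,-24.3,8.4,0.7,-0.5,8.9],[0.05,-40.5,-24.3,8.4,0.7,-0.5,8.9]]
  ]
}}

```text
t: 6.3
tool_pos: [0.4295, -0.1762, 0.081]
tool_rot: [1.965, 2.451, -0.001]
contact_force: [0.9, 0.1, 1.2]
opening: 0.0404
```

```bash
python3 snap.py c
```

```text
6.4 [ 0.4307 -0.1767  0.0825] [ 0.3  0.1 -0.8] 0.0406 [-0.55 -0.2   2.11 -0.    1.23 -0.77]
tcp px top [366.7 220.6] side [288.  287.4]
side crop (238, 228, 336, 346)
top crop (317, 161, 415, 279)
```

View pics/c.png

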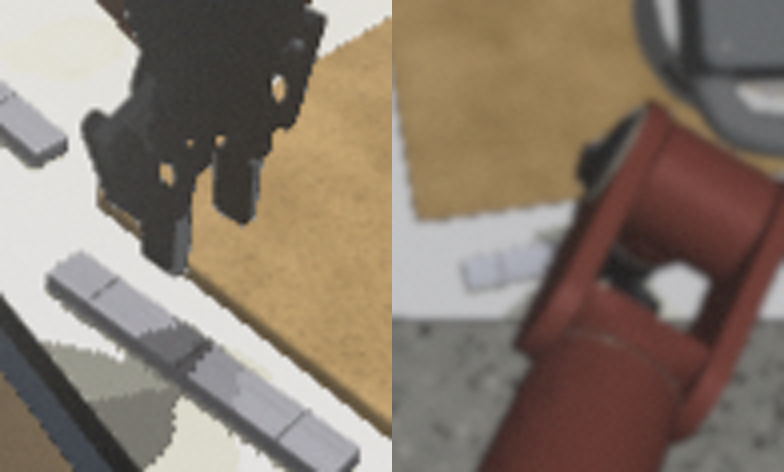

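Run:
```python
from h import *
rel([.429,-.1765,.035],12.6); rel([.429,-.1765,.003],12.6)
```

```text
shift [ 0.07 -0.17  4.75] turn [ 0.12  0.16 -0.02]
shift [ 0.08 -0.17  7.95] turn [ 0.12  0.16 -0.02]
```

Call:
{"api": "play_rows", "payload": {
  "motion": [
    [[0.05,0.05,-0.15,3,0,0,0],[0.05,0.05,-0.15,4.8,0,0,0],[0.05,0.05,-0.15,4.8,0,0,0],[0.05,0.05,-0.15,4.8,0,0,0]]
  ]
}}

```text
t: 6.9
tool_pos: [0.4304, -0.1773, 0.0363]
tool_rot: [1.96, 2.447, 0.0]
contact_force: [-0.1, -0.7, -0.5]
opening: 0.0408
```

```bash
python3 snap.py d; python3 -c "
from h import *
rel([.429,-.1765,.003],12.6)"
```

```text
7.0 [ 0.4304 -0.1773  0.0362] [ 0.9 -0.6 -0.4] 0.0402 [-0.55 -0.13  2.14 -0.    1.13 -0.77]
tcp px top [363.5 222. ] side [287.  305.9]
side crop (238, 246, 336, 364)
top crop (314, 163, 412, 281)
shift [ 0.12 -0.13  3.32] turn [ 0.24  0.28 -0.01]
```

View pics/d.png

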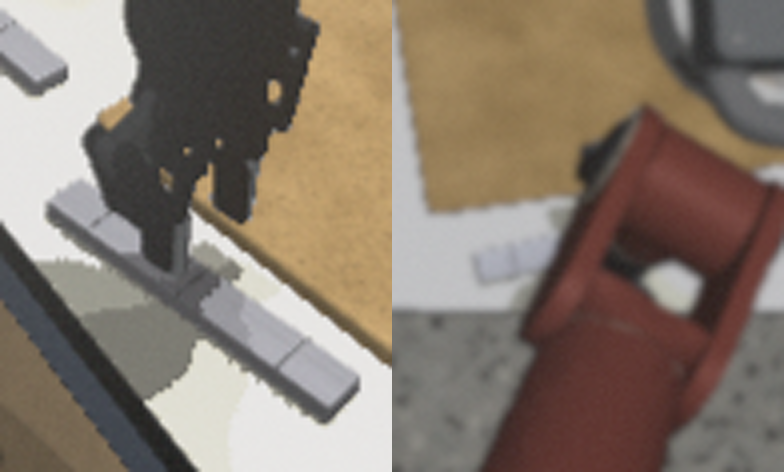

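Call:
{"api": "play_rows", "payload": {
  "motion": [
    [[0.05,0.05,-0.1,1,0.2,0.2,0],[0.05,0.1,-0.1,2,0.2,0.2,0],[0.05,0.1,-0.1,2.4,0.2,0.2,0],[0.05,0.1,-0.1,2.4,0.2,0.2,0]]
  ]
}}

```text
t: 7.5
tool_pos: [0.4287, -0.1763, 0.0114]
tool_rot: [-1.964, -2.451, 0.001]
contact_force: [0.2, -0.2, 0.1]
opening: 0.0404
```

```bash
python3 snap.py e; python3 -c "
from h import *
rel([.429,-.1765,.003],12.6)"
```

```text
7.6 [ 0.4293 -0.1766  0.0121] [-0.5  0.8 -0.1] 0.0405 [-0.55 -0.08  2.14 -0.    1.08 -0.77]
tcp px top [361.7 223. ] side [285.9 315. ]
side crop (236, 255, 334, 373)
top crop (312, 164, 410, 282)
shift [ 0.02 -0.03  0.91] turn [ 0.04  0.07 -0.01]
```

View pics/e.png

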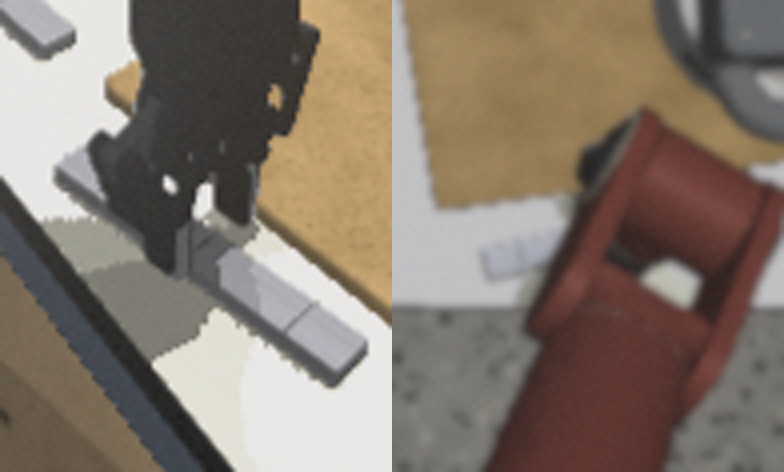

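Call:
{"api": "play_rows", "payload": {
  "motion": [
    [[0.05,0,0,0.85,0,0,0],[0.05,0,0,0.85,0,0,0],[0.3,0,0,0.85,0,0,0],[0.5,0,0,0.85,0,0,0],[0.7,0,0,0.85,0,0,0],[0.7,0,0,0.85,0,0,0],[0.8,0,0,0.85,0,0,0],[0.8,0,0,0.85,0,0,0]]
  ],
  "newtons": 70
}}

```text
t: 8.6
tool_pos: [0.4293, -0.1767, 0.004]
tool_rot: [1.964, 2.451, -0.001]
contact_force: [-3.1, 0.6, 5.7]
opening: 0.0226
```

```bash
python3 snap.py f
```

```text
8.7 [ 0.4293 -0.1767  0.004 ] [-2.5  0.4  6. ] 0.0226 [-0.55 -0.07  2.15 -0.    1.06 -0.77]
tcp px top [361.2 223.3] side [285.7 318. ]
side crop (236, 259, 334, 377)
top crop (312, 164, 410, 282)
```

View pics/f.png

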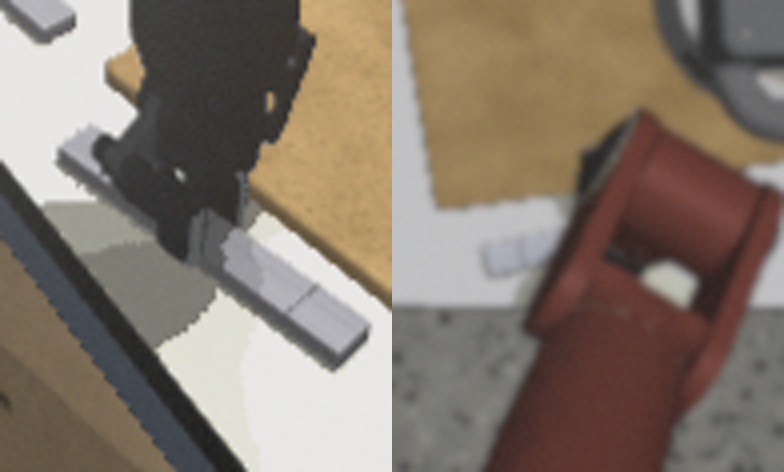

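```bash
python3 -c "
from h import *
from station import ctrl
o=ctrl.get_obs()
rel([.4293,-.1767,.19],12.6,o)
rel(np.r_[fromrig([-.02,0])[0],.19],21.5,o)"
```

```text
shift [-2.00e-02  1.00e-02 -1.86e+01] turn [ 0.01  0.07 -0.  ]
shift [ 45.88  15.08 -18.66] turn [ 0.01  0.07 -8.9 ]
```

Call:
{"api": "play_rows", "payload": {
  "motion": [
    [[0.8,0,0,-1,0,0,0],[0.8,0,0,-3,0,0,0],[0.8,0,0,-7,0,0,0],[0.8,0,0,-11,0,0,0],[0.8,0,0,-15,0,0,0],[0.8,0,0,-18.6,0,0,0],[0.8,0,0,-18.6,0,0,0]]
  ]
}}

```text
t: 9.57
tool_pos: [0.431, -0.1774, 0.1932]
tool_rot: [1.959, 2.445, 0.001]
contact_force: [0.6, -0.8, -3.5]
opening: 0.0226
```

```bash
python3 snap.py g
```

```text
9.675 [ 0.4286 -0.1761  0.1886] [-1.4  0.2 -3.4] 0.023 [-0.55 -0.32  2.02 -0.    1.44 -0.77]
tcp px top [375. 218.] side [289.4 240.8]
side crop (240, 181, 338, 299)
top crop (326, 158, 424, 276)
```

View pics/g.png

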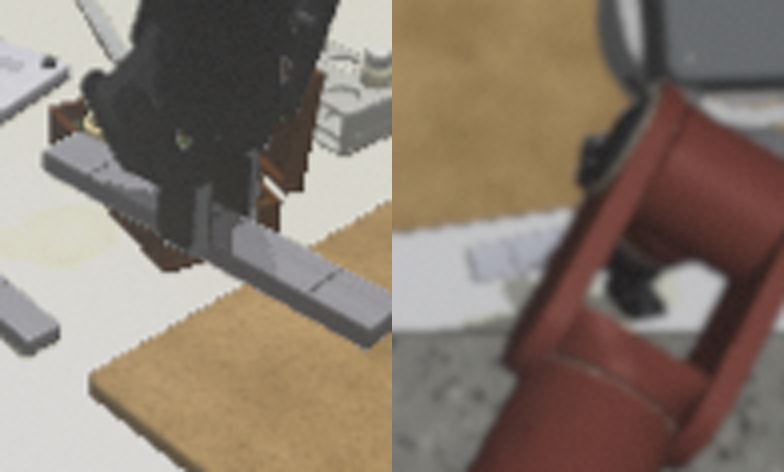

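```bash
python3 -c "
from h import *
d=pickle.load(open('im_g.pkl','rb'));im=d['side'];o=d['obs']
P=onz(im,[[240+x/4-.4,181+y/4-.4] for x,y in((102,167),(328,279))],o['tool_pos'][2]+.008)
print(P,np.linalg.norm(P[0]-P[1]),np.degrees(np.arctan2(P[1]-P[0],1))[:2])
v=P[1]-P[0];print(np.degrees(np.arctan2(v[1],v[0])))
R=Ro.from_rotvec(o['tool_rot']);print(R.inv().apply(P.mean(0)-o['tool_pos'])*1000, R.as_matrix())
crop(im,240,200,350,280,7,'pics/g2.png')
rel(np.r_[fromrig([-.02,0])[0],.19],21.5)"
```

```text
[[ 0.41831251 -0.11619065  0.1965931 ]
 [ 0.45017028 -0.23314165  0.1965931 ]] 0.12121243608391469 [ 1.82469823 -6.67049715]
-74.76219485819247
[ 0.19522596  5.77176551 -8.00345726] [[-2.18095225e-01  9.75927353e-01 -5.24425656e-04]
 [ 9.75927465e-01  2.18095055e-01 -3.61523705e-04]
 [-2.38446230e-04 -5.90647995e-04 -9.99999797e-01]]
shift [45.83 15.12 -0.16] turn [-0.03  0.01 -8.9 ]
```

View pics/g2.png

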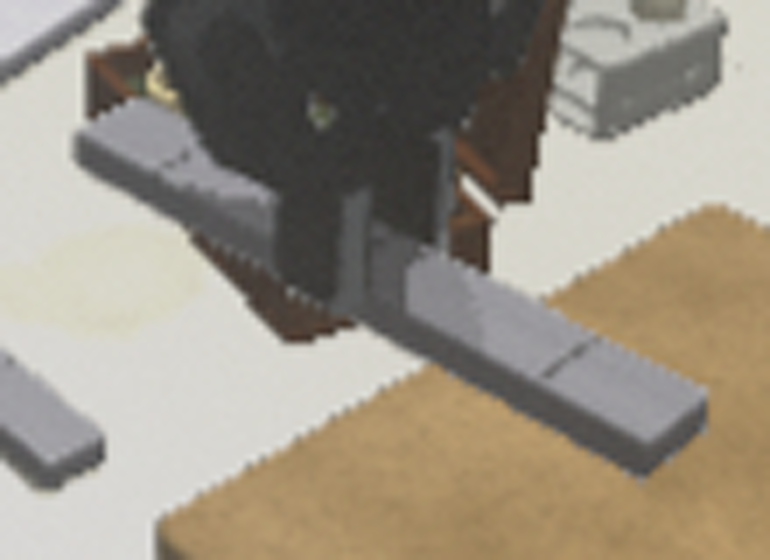

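Call:
{"api": "play_rows", "payload": {
  "motion": [
    [[0.8,3,1,0,0,0,0],[0.8,8,2.6,0,0,0,-1],[0.8,13,4.3,0,0,0,-2],[0.8,18,5.9,0,0,0,-3],[0.8,23,7.6,0,0,0,-4],[0.8,28,9.2,0,0,0,-5],[0.8,33,10.9,0,0,0,-6],[0.8,38,12.5,0,0,0,-7],[0.8,42,13.8,0,0,0,-8],[0.8,45,14.8,0,0,0,-8.9],[0.8,45.8,15.1,0,0,0,-8.9],[0.8,45.8,15.1,0,0,0,-8.9],[0.8,45.8,15.1,0,0,0,-8.9]]
  ]
}}

```text
t: 11.3
tool_pos: [0.4758, 0.3027, 0.1874]
tool_rot: [-1.769, -2.595, 0.004]
contact_force: [-0.4, 0.7, -2.9]
opening: 0.0224
```

```bash
python3 snap.py i; python3 -c "
from h import *
from station import ctrl
o=ctrl.get_obs();print(torig(o['tool_pos']))
for z in(.11,.056):rel(np.r_[fromrig([0,0])[0],z],21.5,o)"
```

```text
11.4 [0.4761 0.3028 0.1881] [-1.  -0.  -2.5] 0.0227 [ 0.43 -0.06  1.8  -0.    1.4   0.06]
tcp px top [209.7 201.2] side [198.1 147.2]
side crop (149, 88, 247, 206)
top crop (160, 142, 258, 260)
[[-0.02068    -0.00120011  0.18809863]]
shift [0.13 2.08 7.81] turn [-0.06  0.02 -0.08]
shift [ 0.13  2.08 13.21] turn [-0.06  0.02 -0.08]
```

View pics/i.png

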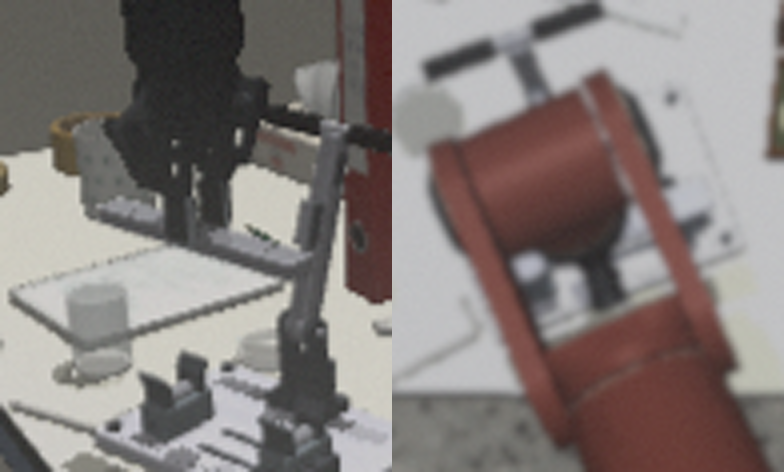

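Call:
{"api": "play_rows", "payload": {
  "motion": [
    [[0.8,0.1,1,2,0,0,0],[0.8,0.1,2.1,5,0,0,0],[0.8,0.1,2.1,8,0,0,0],[0.8,0.1,2.1,10.5,0,0,0],[0.8,0.1,2.1,10.5,0,0,0]]
  ]
}}

```text
t: 12.02
tool_pos: [0.4935, 0.3098, 0.0806]
tool_rot: [-1.77, -2.592, 0.009]
contact_force: [-0.1, 0.7, -4.1]
opening: 0.0222
```

```bash
python3 snap.py j; python3 -c "
from h import *
from station import ctrl
o=ctrl.get_obs();print(torig(o['tool_pos']))
for z in(.07,.055):rel(np.r_[fromrig([0.0005,0])[0],z],21.5,o)
d=pickle.load(open('im_j.pkl','rb')); crop(d['side'],160,140,270,220,7,'pics/j2.png'); crop(d['top'],165,170,255,235,8,'pics/j3.png')"
```

```text
12.125 [0.4957 0.3111 0.084 ] [ 0.4  0.6 -2.4] 0.0225 [ 0.43  0.1   1.83 -0.    1.22  0.06]
tcp px top [210.3 199.4] side [205.9 178.6]
side crop (156, 119, 254, 237)
top crop (161, 140, 259, 258)
[[ 0.00062246 -0.00068084  0.08396249]]
shift [ 0.07 -0.01  1.4 ] turn [-0.    0.02 -0.12]
shift [ 0.07 -0.01  2.9 ] turn [-0.    0.02 -0.12]
```

View pics/j2.png

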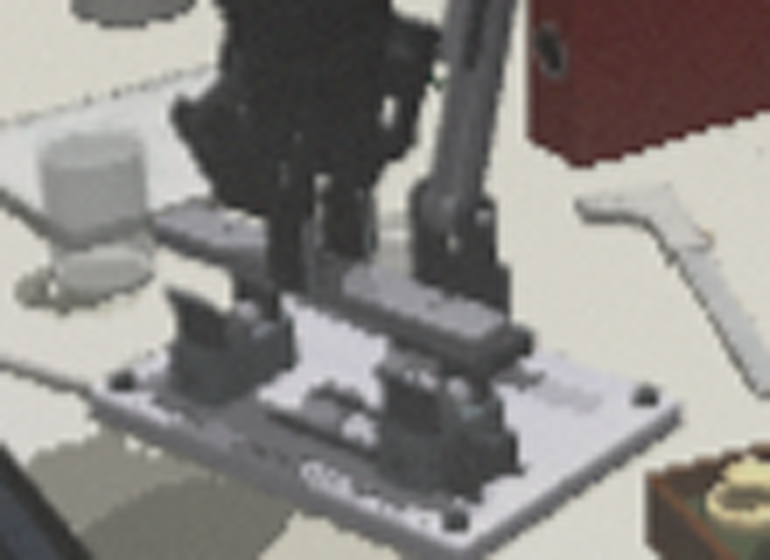

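View pics/j3.png

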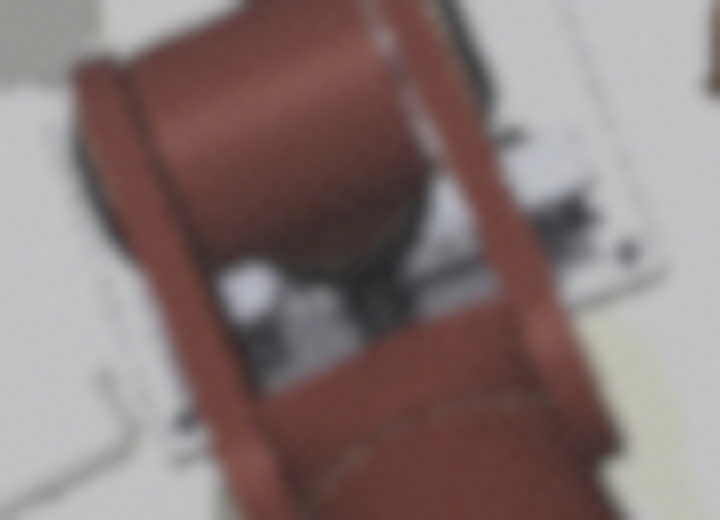

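Call:
{"api": "play_rows", "payload": {
  "motion": [
    [[0.8,0.05,0,0.7,0,0,0],[0.8,0.05,0,1.4,0,0,0],[0.8,0.05,0,1.8,0,0,0],[0.8,0.05,0,2.1,0,0,0],[0.8,0.05,0,2.4,0,0,0],[0.8,0.05,0,2.4,0,0,0]]
  ]
}}

```text
t: 12.88
tool_pos: [0.4954, 0.3115, 0.0597]
tool_rot: [-1.771, -2.595, 0.001]
contact_force: [0.3, -0.0, -2.9]
opening: 0.0227
```

```bash
python3 -c "
from h import *
from station import ctrl
o=ctrl.get_obs();print(torig(o['tool_pos']),o['contact_force'],o['wrist_torque'])
for z in(.055,.052):rel(np.r_[fromrig([0.0005,0])[0],z],21.5,o)"
```

```text
[[ 0.00044306 -0.00018117  0.05966189]] [ 0.31109389 -0.00674774 -2.8835379 ] [ 0.04442432 -0.04871207 -0.0057603 ]
shift [0.02 0.01 0.47] turn [-0.03  0.02 -0.12]
shift [0.02 0.01 0.77] turn [-0.03  0.02 -0.12]
```

Call:
{"api": "play_rows", "payload": {
  "motion": [
    [[0.8,0,0,0.2,0,0,0],[0.8,0,0,0.4,0,0,0],[0.8,0,0,0.6,0,0,0],[0.8,0,0,0.7,0,0,0],[0.8,0,0,0.7,0,0,0]]
  ]
}}

```text
t: 13.5
tool_pos: [0.4953, 0.3114, 0.0525]
tool_rot: [-1.771, -2.595, 0.001]
contact_force: [-0.6, 0.5, -3.0]
opening: 0.023
```

```bash
python3 snap.py k;python3 -c "
from h import *
from station import ctrl
o=ctrl.get_obs();print(torig(o['tool_pos']),o['contact_force'],o['wrist_torque'])
d=pickle.load(open('im_k.pkl','rb')); crop(d['side'],160,140,270,220,7,'pics/k2.png')"
```

```text
13.6 [0.4954 0.3115 0.0527] [-0.2  0.2 -3.1] 0.0225 [ 0.43  0.14  1.84 -0.    1.17  0.06]
tcp px top [211.1 200.8] side [206.5 188.1]
side crop (157, 129, 255, 247)
top crop (162, 141, 260, 259)
[[ 0.000479   -0.00021352  0.05270594]] [-0.22606774  0.15535929 -3.05891759] [ 0.00677515 -0.01062036 -0.04972179]
```

View pics/k2.png

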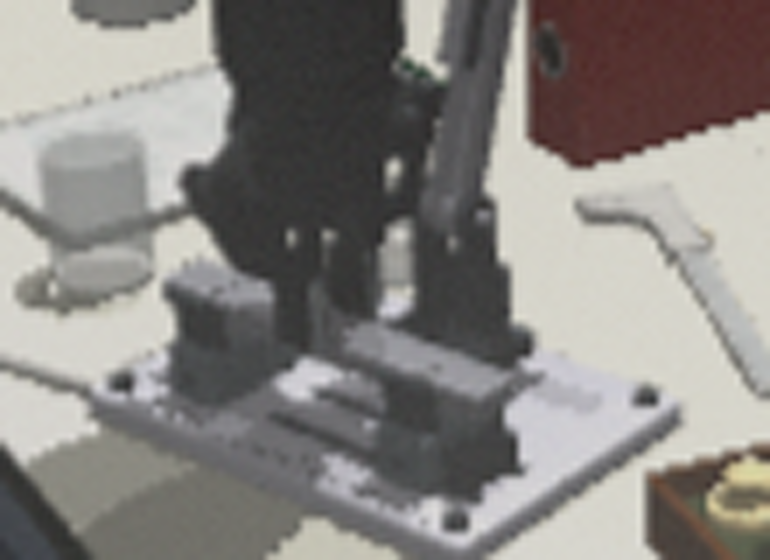

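Call:
{"api": "play_rows", "payload": {
  "motion": [
    [[0.8,0,0,0.1,0,0,0],[0.8,0,0,0.15,0,0,0],[0.8,0,0,0.2,0,0,0],[0.8,0,0,0.2,0,0,0]]
  ]
}}

```text
t: 14.1
tool_pos: [0.4957, 0.3116, 0.0519]
tool_rot: [1.771, 2.595, -0.001]
contact_force: [-3.0, -2.1, 6.2]
opening: 0.0225
```

Call:
{"api": "play_rows", "payload": {
  "motion": [
    [[0.3,0,0,0,0,0,0],[0.2,0,0,0,0,0,0],[0.1,0,0,0,0,0,0],[0.05,0,0,0,0,0,0],[0.05,0,0,-1,0,0,0],[0.05,0,0,-3,0,0,0],[0.05,0,0,-7,0,0,0],[0.05,0,0,-12,0,0,0]]
  ],
  "newtons": 25
}}

```text
t: 15.1
tool_pos: [0.4953, 0.3115, 0.1738]
tool_rot: [-1.771, -2.595, 0.002]
contact_force: [0.2, 0.3, -0.9]
opening: 0.0402
```

```bash
python3 -c "
from h import *
from station import ctrl
o=ctrl.get_obs();print(torig(o['tool_pos']),o['contact_force'])
a=1.9
H=np.array([.08-.15*np.cos(a),-.041,.084+.15*np.sin(a)]);W=fromrig(H);print(H,W)
rel([.42,.2,.3],21.5,o)
rel(np.r_[fromrig([.08,-.041])[0],.33],21.5,o)"
```

```text
[[ 3.42275575e-04 -1.62338117e-04  1.73765386e-01]] [ 0.19935101  0.28112632 -0.91731327]
[ 0.12849344 -0.041       0.22594501] [[0.6294791  0.32044588 0.22594501]]
shift [ -7.64 -11.09 -12.61] turn [-0.06  0.03 -0.11]
shift [ -4.08   7.96 -15.63] turn [-0.06  0.03 -0.11]
```

Call:
{"api": "play_rows", "payload": {
  "motion": [
    [[0.05,-3,-5,-5,0,0,0],[0.05,-6,-9,-9,0,0,0],[0.05,-10,-12,-12,0,0,0],[0.05,-14,-12,-14,0,0,0],[0.05,-18,-12,-14,0,0,0],[0.05,-18,-12,-14,0,0,0]]
  ]
}}

```text
t: 15.85
tool_pos: [0.4499, 0.0984, 0.3163]
tool_rot: [1.774, 2.589, 0.001]
contact_force: [-0.1, 0.9, -0.8]
opening: 0.0408
```

```bash
python3 snap.py l 212,180 208,190; python3 -c "
from h import *
d=pickle.load(open('im_l.pkl','rb')); crop(d['side'],150,100,260,220,5,'pics/l2.png'); crop(d['top'],160,130,260,230,6,'pics/l3.png')"
```

```text
15.95 [0.4492 0.1003 0.315 ] [-0.  -0.6  0.1] 0.0406 [ 0.06 -0.39  1.87 -0.    1.66 -0.31]
tcp px top [282.  205.2] side [221.7 123.7]
side crop (163, 121, 261, 239)
top crop (159, 131, 257, 249)
```

View pics/l2.png

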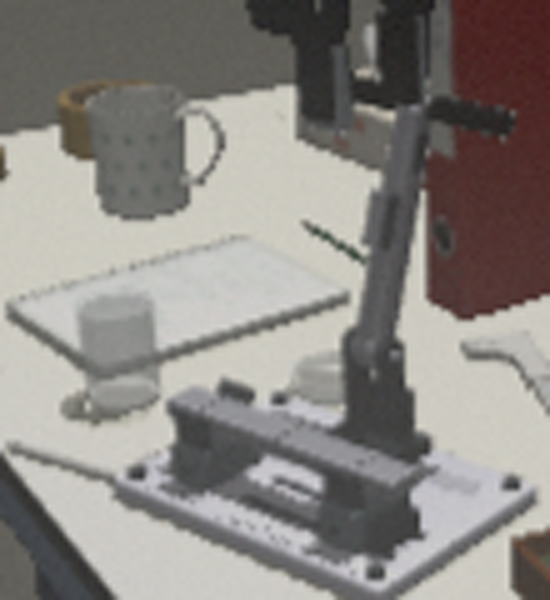

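View pics/l3.png

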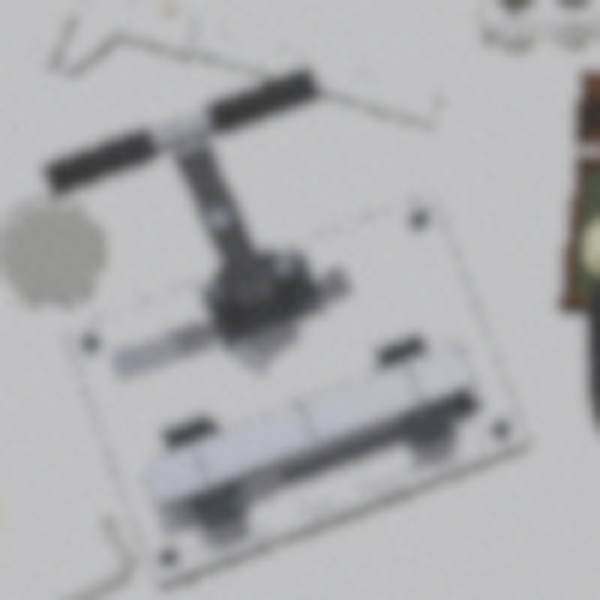

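```bash
python3 -c "
from h import *
d=pickle.load(open('im_l.pkl','rb')); T=d['top']
f=lambda L:[[160+x/6-.4,130+y/6-.4] for x,y in L]
print(torig(onz(T,f([(307,417),(205,460),(415,375)]),.060)))
print('ends',torig(onz(T,f([(155,485),(462,362)]),.060)))
# projected expectations
for nm,P in (('mid',(0,0,.06)),('line+',(0,.06,.06)),('line-',(0,-.06,.06)),('fcheek',(-.0165,.06,.064)),('fcheek-',(-.0165,-.06,.064)),('bcheek',(.0165,.06,.064)),('end+front',(-.0125,.09,.06)),('end-front',(-.0125,-.09,.06))):
    W=fromrig(P); print(nm,((proj(T,W)[0]-[160,130]+.4)*6).round(), 'side',((proj(d['side'],W)[0]-[150,100]+.4)*5).round())
crop(d['side'],170,165,245,220,10,'pics/l4.png')
crop(d['top'],180,170,250,225,11,'pics/l5.png')"
```

```text
[[ 0.00474907 -0.00137814  0.06      ]
 [ 0.0028226   0.05664199  0.06      ]
 [ 0.00502977 -0.06253208  0.06      ]]
ends [[-6.97869075e-05  8.56574897e-02  6.00000000e-02]
 [ 2.50034128e-03 -8.82496271e-02  6.00000000e-02]]
mid [308. 426.] side [283. 432.]
line+ [201. 467.] side [209. 404.]
line- [414. 385.] side [360. 461.]
fcheek [211. 495.] side [189. 409.]
fcheek- [425. 413.] side [340. 466.]
bcheek [189. 437.] side [228. 389.]
end+front [155. 510.] side [159. 399.]
end-front [475. 387.] side [386. 485.]
```

View pics/l4.png

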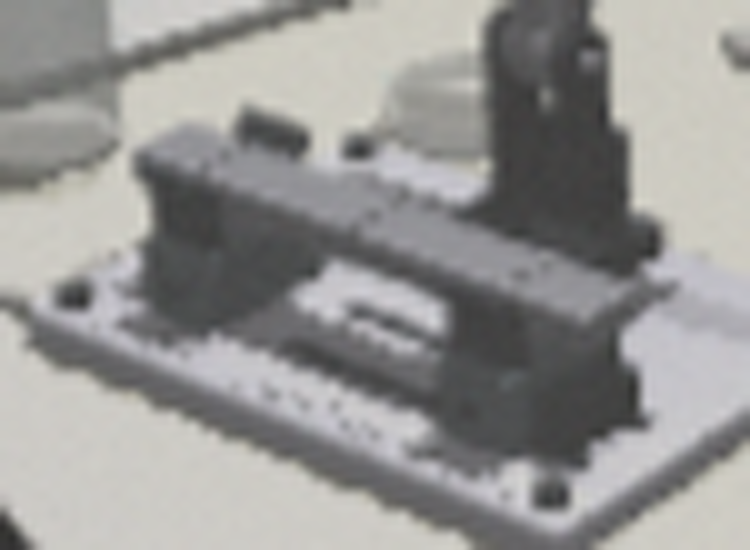

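View pics/l5.png

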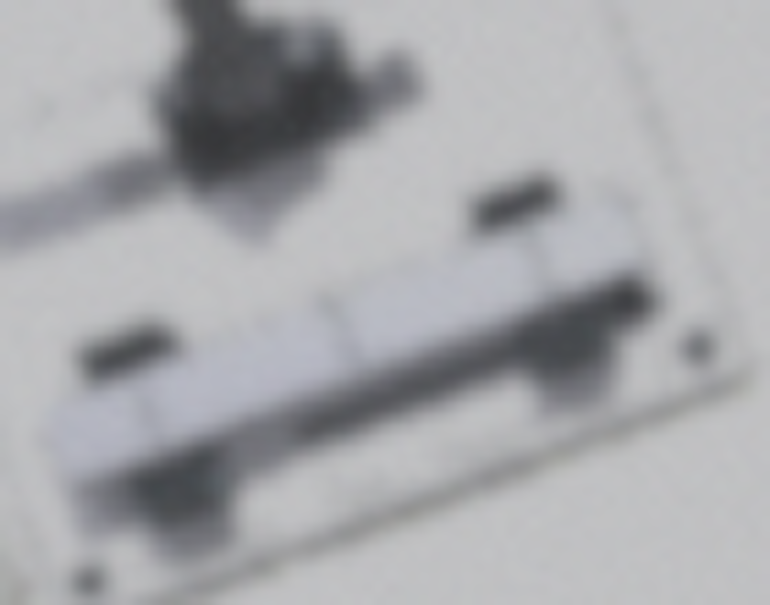

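```bash
python3 -c "
from h import *
a=pickle.load(open('im0.pkl','rb'));b=pickle.load(open('im_l.pkl','rb'))
f=lambda d,n,x0,y0,x1,y1,s:cv2.resize(d[n]['color'][y0:y1,x0:x1,::-1],None,fx=s,fy=s,interpolation=cv2.INTER_NEAREST)
s=[cv2.resize(f(d,'side',175,165,240,215,6),(390,300)) for d in(a,b)]
t=[cv2.resize(f(d,'top',183,180,248,230,6),(390,300)) for d in(a,b)]
o=np.vstack([np.hstack(s),np.hstack(t)]); cv2.imwrite('pics/cmp.png',cv2.convertScaleAbs(o,alpha=1.4))"
```

```text
(no output)
```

View pics/cmp.png

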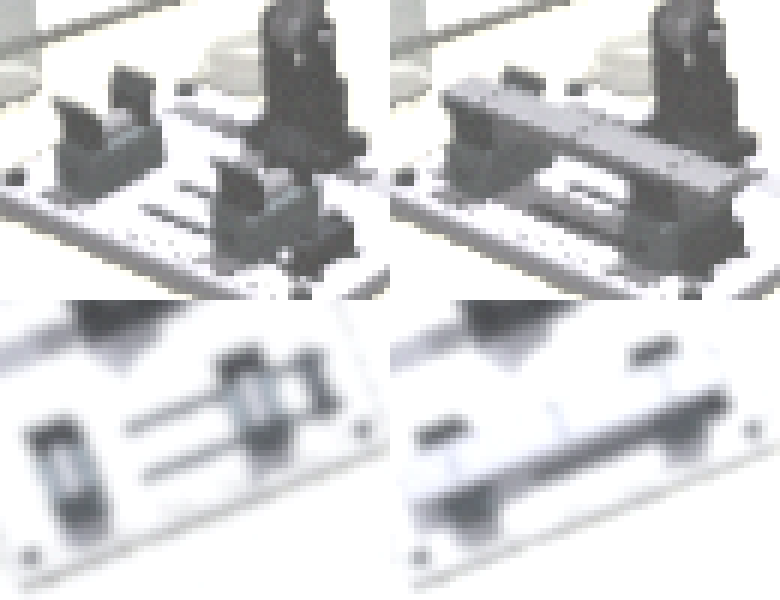

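```bash
python3 -c "
from h import *
from station import ctrl
d=pickle.load(open('im_l.pkl','rb')); T=d['top']
f=lambda L:[[160+x/6-.4,130+y/6-.4] for x,y in L]
print(torig(onz(T,f([(263,103),(182,133),(100,161)]),.226)))
S=d['side']; print(torig(onz(S,[[150+470/5-.4,100+113/5-.4]],.226)))
o=ctrl.get_obs();R=Ro.from_rotvec(o['tool_rot'])
rel(np.r_[fromrig([.1285,-.041])[0],.30],21.5,o)"
```

```text
[[ 0.12779627 -0.04077316  0.226     ]
 [ 0.12794943  0.00038798  0.226     ]
 [ 0.12919597  0.04147999  0.226     ]]
[[ 0.13178468 -0.03983923  0.226     ]]
shift [13.95 24.81  1.5 ] turn [ 0.02  0.02 -0.16]
```

Call:
{"api": "play_rows", "payload": {
  "motion": [
    [[0.05,2.5,4.5,0,0,0,0],[0.05,5,9,0,0,0,0],[0.05,7.5,13.5,0,0,0,0],[0.05,10,18,0,0,0,0],[0.05,12.5,22.3,0,0,0,0],[0.05,14,24.8,0.5,0,0,-0.2],[0.05,14,24.8,1.5,0,0,-0.2],[0.05,14,24.8,1.5,0,0,-0.2],[0.05,14,24.8,1.5,0,0,-0.2]]
  ]
}}

```text
t: 17.08
tool_pos: [0.6286, 0.3207, 0.3005]
tool_rot: [1.767, 2.597, 0.0]
contact_force: [0.0, 0.4, -0.9]
opening: 0.0406
```

```bash
python3 snap.py m; python3 -c "
from h import *
rel(np.r_[fromrig([.1285,-.041])[0],.26],21.5)
rel(np.r_[fromrig([.1285,-.041])[0],.209],21.5)"
```

```text
17.175 [0.629  0.3205 0.3011] [ 1.3 -0.4  0.4] 0.0404 [ 0.37  0.21  1.33 -0.    1.6  -0.01]
tcp px top [200.4 139.9] side [242.6  96.6]
side crop (193, 37, 291, 155)
top crop (151, 80, 249, 198)
shift [-0.02  0.04  4.11] turn [0.09 0.02 0.02]
shift [-0.02  0.03  9.21] turn [0.09 0.02 0.02]
```

View pics/m.png

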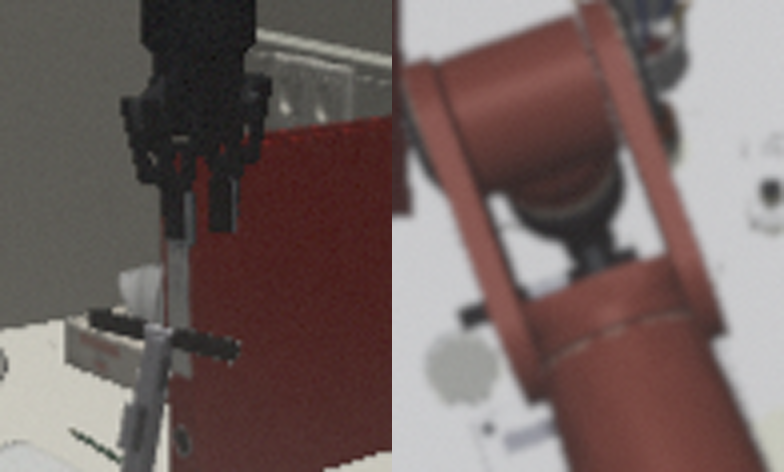

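Call:
{"api": "play_rows", "payload": {
  "motion": [
    [[0.05,0,0,3,0,0,0],[0.05,0,0,6,0,0,0],[0.05,0,0,8,0,0,0],[0.05,0,0,9.2,0,0,0],[0.05,0,0,9.2,0,0,0],[0.05,0,0,9.2,0,0,0]]
  ]
}}

```text
t: 17.92
tool_pos: [0.6298, 0.3208, 0.2107]
tool_rot: [1.766, 2.595, 0.005]
contact_force: [-0.4, -0.5, 0.5]
opening: 0.0409
```

Call:
{"api": "play_rows", "payload": {
  "motion": [
    [[0.3,0,0,0,0,0,0],[0.4,0,0,0,0,0,0],[0.5,0,0,0,0,0,0],[0.6,0,0,0,0,0,0],[0.7,0,0,0,0,0,0],[0.8,0,0,0,0,0,0],[0.8,0,0,0,0,0,0],[0.8,0,0,0,0,0,0]]
  ],
  "newtons": 30
}}

```text
t: 18.92
tool_pos: [0.6289, 0.3205, 0.2111]
tool_rot: [1.767, 2.596, 0.001]
contact_force: [-5.2, -1.6, 3.6]
opening: 0.0159
```

```bash
python3 snap.py n
```

```text
19.025 [0.6289 0.3204 0.211 ] [-4.8 -3.3  3.8] 0.0158 [ 0.37  0.25  1.43 -0.    1.46 -0.01]
tcp px top [204. 148.] side [243.1 127.6]
side crop (194, 68, 292, 186)
top crop (154, 88, 252, 206)
```

View pics/n.png

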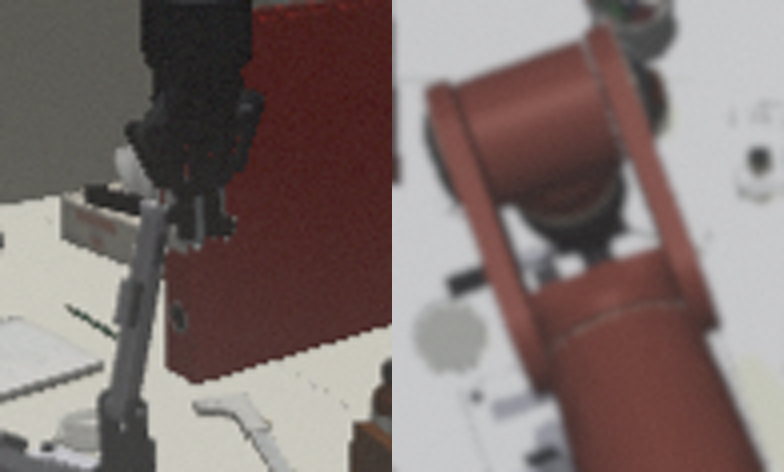

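```bash
python3 -c "
from h import *
for A in (np.arange(1.9,0.89,-.06),):
    print(A[1:].round(2)); print([[round(15*(np.cos(A[0])-np.cos(a)),1),round(-15*(np.sin(a)-np.sin(A[0])),1)] for a in A[1:]])
rel(np.r_[fromrig([.1285,-.041])[0],.211],21.5)"
```

```text
[1.84 1.78 1.72 1.66 1.6  1.54 1.48 1.42 1.36 1.3  1.24 1.18 1.12 1.06
 1.   0.94]
[[np.float64(-0.9), np.float64(-0.3)], [np.float64(-1.7), np.float64(-0.5)], [np.float64(-2.6), np.float64(-0.6)], [np.float64(-3.5), np.float64(-0.7)], [np.float64(-4.4), np.float64(-0.8)], [np.float64(-5.3), np.float64(-0.8)], [np.float64(-6.2), np.float64(-0.7)], [np.float64(-7.1), np.float64(-0.6)], [np.float64(-8.0), np.float64(-0.5)], [np.float64(-8.9), np.float64(-0.3)], [np.float64(-9.7), np.float64(0.0)], [np.float64(-10.6), np.float64(0.3)], [np.float64(-11.4), np.float64(0.7)], [np.float64(-12.2), np.float64(1.1)], [np.float64(-13.0), np.float64(1.6)], [np.float64(-13.7), np.float64(2.1)]]
shift [-0.02  0.06  0.  ] turn [0.07 0.03 0.02]
```

First few steps to check forces.

Call:
{"api": "play_rows", "payload": {
  "motion": [
    [[0.8,0,-0.9,-0.3,0,0,0],[0.8,0,-1.7,-0.5,0,0,0],[0.8,0,-2.6,-0.6,0,0,0],[0.8,0,-2.6,-0.6,0,0,0]]
  ]
}}

```text
t: 19.52
tool_pos: [0.6048, 0.311, 0.2186]
tool_rot: [1.766, 2.595, 0.004]
contact_force: [1.6, 1.4, 4.4]
opening: 0.0157
```

```bash
cat > arc.py <<'E'
from h import *
from station import ctrl
import sys
o=ctrl.get_obs(); p=torig(o["tool_pos"])[0]; h=p+[0,0,.015]
r=np.hypot(h[0]-.08,h[2]-.084); a=np.arctan2(h[2]-.084,.08-h[0]); print("rig tcp",p.round(4),"r",r.round(4),"a",a.round(3),"F",o["contact_force"].round(1),"T",o["wrist_torque"].round(2),"open",round(o["opening"],4))
st=float(sys.argv[1])
for b in [float(v) for v in sys.argv[2:]]:
    t=np.array([.08-.15*np.cos(b),-.041,.084+.15*np.sin(b)-.015])
    s,_=rel(fromrig(t)[0],21.5,o)
E
python3 arc.py 0 1.66 1.54 1.42 1.3 1.18 1.06 .94
```

```text
rig tcp [ 0.102  -0.0408  0.2186] r 0.1512 a 1.717 F [1.6 1.4 4.4] T [ 0.26 -0.53 -0.04] open 0.0157
shift [-0.02 -0.87  0.02] turn [0.22 0.03 0.02]
shift [-0.02 -2.66 -0.04] turn [0.22 0.03 0.02]
shift [-0.02 -4.46  0.12] turn [0.22 0.03 0.02]
shift [-0.02 -6.22  0.49] turn [0.22 0.03 0.02]
shift [-0.02 -7.92  1.06] turn [0.22 0.03 0.02]
shift [-0.02 -9.54  1.84] turn [0.22 0.03 0.02]
shift [ -0.02 -11.06   2.81] turn [0.22 0.03 0.02]
```

Call:
{"api": "play_rows", "payload": {
  "motion": [
    [[0.8,0,-0.9,0,0,0,0],[0.8,0,-1.8,-0.05,0,0,0],[0.8,0,-2.7,-0.05,0,0,0],[0.8,0,-3.6,0.0,0,0,0],[0.8,0,-4.5,0.1,0,0,0],[0.8,0,-5.3,0.25,0,0,0],[0.8,0,-6.2,0.45,0,0,0],[0.8,0,-7.1,0.75,0,0,0],[0.8,0,-7.9,1.05,0,0,0],[0.8,0,-8.7,1.4,0,0,0],[0.8,0,-9.5,1.8,0,0,0],[0.8,0,-10.3,2.3,0,0,0],[0.8,0,-11.1,2.8,0,0,0],[0.8,0,-11.1,2.8,0,0,0]]
  ]
}}

```text
t: 21.28
tool_pos: [0.5001, 0.2697, 0.1888]
tool_rot: [1.767, 2.597, -0.0]
contact_force: [-2.0, 1.1, -0.4]
opening: 0.0157
```

```bash
python3 arc.py 0 .88 .82 .76 .7 .64 .58 .52 .46 .4 .34 .28 .22; python3 snap.py o
```

```text
rig tcp [-0.0105 -0.0408  0.1888] r 0.1502 a 0.924 F [-2.   1.1 -0.4] T [ 0.25  0.13 -0.05] open 0.0157
shift [-0.02 -0.51  0.42] turn [0.01 0.03 0.02]
shift [-0.02 -1.18  1.02] turn [0.01 0.03 0.02]
shift [-0.02 -1.82  1.65] turn [0.01 0.03 0.02]
shift [-0.02 -2.42  2.32] turn [0.01 0.03 0.02]
shift [-0.02 -2.98  3.02] turn [0.01 0.03 0.02]
shift [-0.02 -3.5   3.76] turn [0.01 0.03 0.02]
shift [-0.02 -3.97  4.53] turn [0.01 0.03 0.02]
shift [-0.02 -4.39  5.32] turn [0.01 0.03 0.02]
shift [-0.02 -4.77  6.14] turn [0.01 0.03 0.02]
shift [-0.02 -5.09  6.98] turn [0.01 0.03 0.02]
shift [-0.02 -5.37  7.84] turn [0.01 0.03 0.02]
shift [-0.02 -5.59  8.71] turn [0.01 0.03 0.02]
21.375 [0.5007 0.27   0.1894] [-2.2  1.5  0.2] 0.016 [ 0.36 -0.05  1.79 -0.    1.4  -0.01]
tcp px top [221.1 192.8] side [211.6 148.8]
side crop (162, 89, 260, 207)
top crop (172, 133, 270, 251)
```

View pics/o.png

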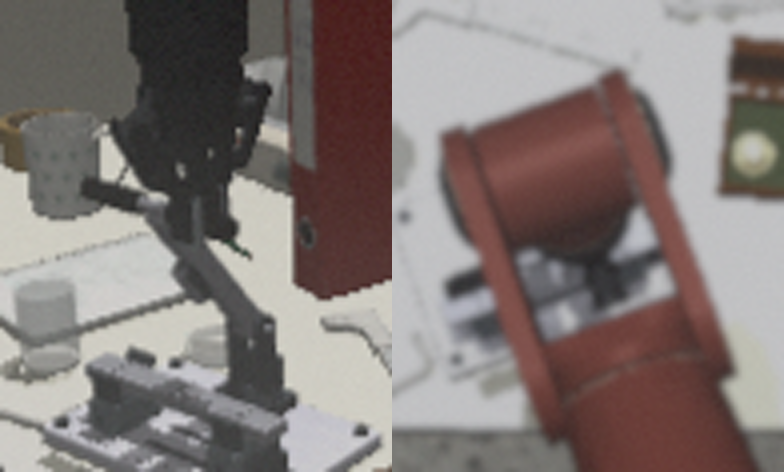

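Following well; the bar still sits. Continue down.

Call:
{"api": "play_rows", "payload": {
  "motion": [
    [[0.8,0,-0.5,0.4,0,0,0],[0.8,0,-1.2,1,0,0,0],[0.8,0,-1.8,1.65,0,0,0],[0.8,0,-2.4,2.3,0,0,0],[0.8,0,-3,3,0,0,0],[0.8,0,-3.5,3.75,0,0,0],[0.8,0,-4,4.5,0,0,0],[0.8,0,-4.4,5.3,0,0,0],[0.8,0,-4.8,6.1,0,0,0],[0.8,0,-5.1,7,0,0,0],[0.8,0,-5.4,7.8,0,0,0],[0.8,0,-5.6,8.7,0,0,0],[0.8,0,-5.6,8.7,0,0,0]]
  ]
}}

```text
t: 23.0
tool_pos: [0.448, 0.2491, 0.1009]
tool_rot: [-1.767, -2.597, 0.002]
contact_force: [-0.6, 0.4, -1.5]
opening: 0.016
```

```bash
python3 arc.py 0 .18 .14 .1 .07 .04 .02 0 -.02
```

```text
rig tcp [-0.0665 -0.0408  0.1009] r 0.15 a 0.214 F [-0.6  0.4 -1.5] T [ 0.2   0.1  -0.07] open 0.016
shift [-0.02 -0.1   0.51] turn [-0.05  0.03  0.02]
shift [-0.02 -0.2   1.1 ] turn [-0.05  0.03  0.02]
shift [-0.02 -0.27  1.69] turn [-0.05  0.03  0.02]
shift [-0.02 -0.31  2.14] turn [-0.05  0.03  0.02]
shift [-0.01 -0.33  2.59] turn [-0.05  0.03  0.02]
shift [-0.01 -0.34  2.89] turn [-0.05  0.03  0.02]
shift [-0.01 -0.34  3.19] turn [-0.05  0.03  0.02]
shift [-0.01 -0.34  3.49] turn [-0.05  0.03  0.02]
```

Call:
{"api": "play_rows", "payload": {
  "motion": [
    [[0.8,0,-0.1,0.5,0,0,0],[0.8,0,-0.2,1.1,0,0,0],[0.8,0,-0.3,1.6,0,0,0],[0.8,0,-0.3,2,0,0,0],[0.8,0,-0.3,2.3,0,0,0],[0.8,0,-0.3,2.5,0,0,0],[0.8,0,-0.3,2.7,0,0,0],[0.8,0,-0.3,2.8,0,0,0],[0.8,0,-0.3,2.8,0,0,0]]
  ]
}}

```text
t: 24.12
tool_pos: [0.4444, 0.2477, 0.0722]
tool_rot: [-1.767, -2.596, 0.004]
contact_force: [-5.0, 0.2, -1.8]
opening: 0.0156
```

```bash
python3 arc.py 0 .02 0 -.02
```

```text
rig tcp [-0.0704 -0.0409  0.0722] r 0.1505 a 0.022 F [-5.   0.2 -1.8] T [-0.04  0.59 -0.07] open 0.0156
shift [-0.01  0.05  0.02] turn [-0.17  0.03  0.03]
shift [-0.01  0.04  0.32] turn [-0.17  0.03  0.03]
shift [-0.01  0.05  0.62] turn [-0.17  0.03  0.03]
```

Creep until contact.

Call:
{"api": "play_rows", "payload": {
  "motion": [
    [[0.8,0,0.05,0.1,0,0,0],[0.8,0,0.05,0.2,0,0,0],[0.8,0,0.05,0.3,0,0,0],[0.8,0,0.05,0.3,0,0,0]]
  ]
}}

```text
t: 24.62
tool_pos: [0.4442, 0.2476, 0.0687]
tool_rot: [-1.766, -2.596, 0.006]
contact_force: [-4.7, -0.6, -1.0]
opening: 0.0156
```

```bash
python3 arc.py 0 0 -.02; python3 snap.py p
```

```text
rig tcp [-0.0706 -0.0408  0.0687] r 0.1506 a -0.002 F [-4.7 -0.6 -1. ] T [-0.08  0.6  -0.05] open 0.0156
shift [-0.02  0.06 -0.03] turn [-0.27  0.03  0.03]
shift [-0.01  0.06  0.27] turn [-0.27  0.03  0.03]
24.725 [0.4442 0.2476 0.0687] [-5.6 -0.5 -1.3] 0.0157 [ 0.36 -0.06  2.01 -0.    1.19 -0.01]
tcp px top [230.7 216.4] side [199.1 196.9]
side crop (150, 137, 248, 255)
top crop (181, 157, 279, 275)
```

View pics/p.png

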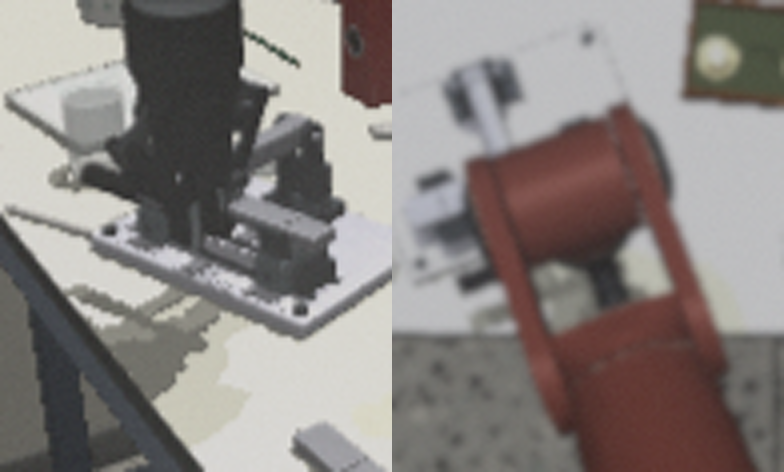

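Call:
{"api": "play_rows", "payload": {
  "motion": [
    [[0.8,0,0.05,0.05,0,0,0],[0.8,0,0.05,0.1,0,0,0],[0.8,0,0.05,0.15,0,0,0],[0.8,0,0.05,0.15,0,0,0]]
  ]
}}

```text
t: 25.22
tool_pos: [0.4442, 0.2476, 0.067]
tool_rot: [-1.766, -2.595, 0.008]
contact_force: [-5.8, -0.3, -0.0]
opening: 0.0158
```

Call:
{"api": "play_rows", "payload": {
  "motion": [
    [[0.8,0,0.05,0.1,0,0,0],[0.8,0,0.05,0.15,0,0,0],[0.8,0,0.05,0.15,0,0,0]]
  ]
}}

```text
t: 25.6
tool_pos: [0.4441, 0.2476, 0.0651]
tool_rot: [-1.765, -2.594, 0.01]
contact_force: [-4.8, -1.1, -2.1]
opening: 0.0158
```

```bash
python3 snap.py q 195,190; python3 -c "
from h import *
d=pickle.load(open('im_q.pkl','rb'))
x0,y0=146,131
crop(d['side'],150,140,260,220,7,'pics/q2.png')
for a in(-.03,0,.03,.06):
  P=[[.08-.15*np.cos(a),y,.084+.15*np.sin(a)] for y in(.014,.041,.068)]
  print(a,((proj(d['side'],fromrig(P))-[150,140]+.4)*7).round().tolist())"
```

```text
25.7 [0.4441 0.2476 0.065 ] [-4.3 -0.6 -1.2] 0.0157 [ 0.36 -0.05  2.01 -0.    1.19 -0.01]
tcp px top [230.8 216.5] side [199.2 198.1]
side crop (146, 131, 244, 249)
top crop (181, 157, 279, 275)
-0.03 [[246.0, 337.0], [199.0, 318.0], [153.0, 300.0]]
0 [[245.0, 327.0], [198.0, 309.0], [152.0, 291.0]]
0.03 [[244.0, 317.0], [197.0, 299.0], [151.0, 281.0]]
0.06 [[243.0, 307.0], [196.0, 288.0], [150.0, 271.0]]
```

View pics/q2.png

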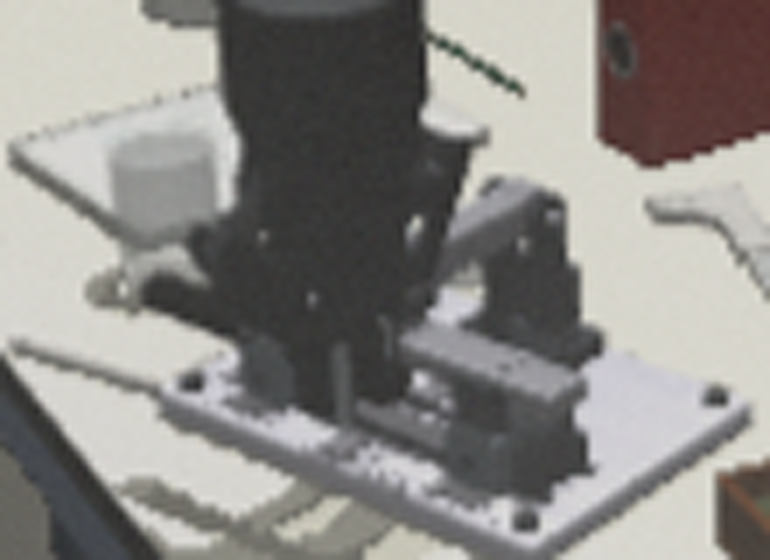

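Call:
{"api": "play_rows", "payload": {
  "motion": [
    [[0.8,0,0,0.05,0,0,0],[0.8,0,0,0.1,0,0,0],[0.8,0,0,0.1,0,0,0]]
  ]
}}

```text
t: 26.08
tool_pos: [0.4441, 0.2476, 0.0641]
tool_rot: [-1.765, -2.594, 0.01]
contact_force: [-4.7, 0.7, 0.6]
opening: 0.0161
```

Call:
{"api": "play_rows", "payload": {
  "motion": [
    [[0.8,0,0,0.05,0,0,0],[0.8,0,0,0.1,0,0,0],[0.8,0,0,0.1,0,0,0]]
  ]
}}

```text
t: 26.45
tool_pos: [0.4441, 0.2476, 0.0638]
tool_rot: [-1.765, -2.594, 0.011]
contact_force: [-6.9, -1.5, 4.1]
opening: 0.0162
```

Call:
{"api": "play_rows", "payload": {
  "motion": [
    [[0.5,0,0,0,0,0,0],[0.4,0,0,0,0,0,0],[0.3,0,0,0,0,0,0],[0.2,0,0,0,0,0,0],[0.1,0,0,0,0,0,0],[0.1,0,0,-1,0,0,0],[0.1,0,0,-3,0,0,0],[0.1,0,0,-7,0,0,0],[0.1,0,0,-12,0,0,0],[0.1,-4,-2,-15,0,0,0],[0.1,-9,-2,-16,0,0,0],[0.1,-14,-2,-16,0,0,0],[0.1,-18,-2,-16,0,0,0],[0.1,-18,-2,-16,0,0,0]]
  ]
}}

```text
t: 28.2
tool_pos: [0.4934, 0.0714, 0.2249]
tool_rot: [-1.771, -2.592, 0.01]
contact_force: [0.1, -0.2, -0.4]
opening: 0.0385
```

```bash
python3 snap.py r 200,180 210,195; python3 -c "
from h import *
d=pickle.load(open('im_r.pkl','rb'));a=cv2.resize(d['side']['color'][150:220,165:255,::-1],None,fx=7,fy=7,interpolation=cv2.INTER_CUBIC);cv2.imwrite('pics/r2.png',a)
crop(d['top'],165,150,265,235,7,'pics/r3.png')
for a in(-.12,0,.03):
  P=[[.08-.15*np.cos(a),y,.084+.15*np.sin(a)] for y in(-.068,-.041,.041,.068)]
  print(a,((proj(d['side'],fromrig(P))-[165,150]+.4)*7).round().tolist())
print(((proj(d['top'],fromrig([[0,.06,.06],[0,-.06,.06]]))-[165,150]+.4)*7).round())"
```

```text
28.3 [0.4927 0.0734 0.2246] [0.2 0.2 0.6] 0.0383 [ 0.   -0.25  1.9  -0.    1.49 -0.37]
tcp px top [289.6 193.9] side [246.4 162.8]
side crop (151, 121, 249, 239)
top crop (161, 136, 259, 254)
-0.12 [[296.0, 356.0], [246.0, 335.0], [99.0, 277.0], [54.0, 259.0]]
0 [[292.0, 316.0], [240.0, 296.0], [93.0, 239.0], [47.0, 221.0]]
0.03 [[291.0, 306.0], [239.0, 286.0], [92.0, 229.0], [46.0, 211.0]]
[[199. 405.]
 [448. 310.]]
```

View pics/r2.png

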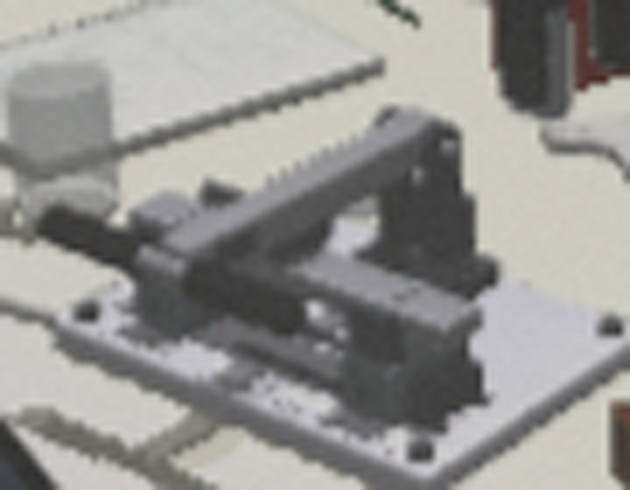

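View pics/r3.png

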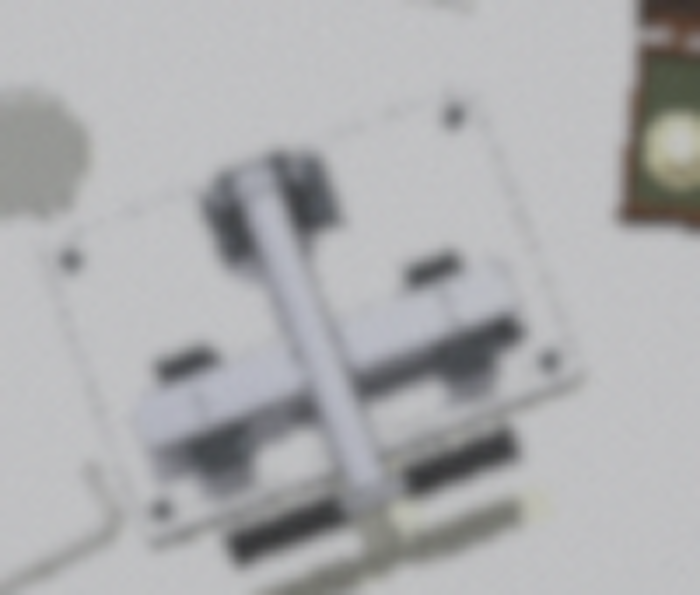

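```bash
python3 -c "
from station import ctrl
print(ctrl.finish_job())"
```

```text
the job is handed in; nothing more can be done
None
```

I completed all three steps and handed the job in at about 28 s of the 72 s allowed. The hand-in gives no verdict, so these results rest on my own checks.

- **Support:** I pushed the movable support outward with the shut fingers until it stopped moving. The force rose to about 15 N with no further travel, at the position expected for home.
- **Bar:** I laid the long bar on the rollers; it touched down at roller height and I let go. In the last top view its scribed lines were within about 1 pixel of where they should be. That is roughly 2 mm toward the hinge (sideways tolerance 5 mm) and about 2 mm or less lengthwise.
- **Lever:** I gripped the right handle, brought it over along its arc at about 0.5 rad/s, and lowered it until I felt about 4 N upward. Then I released it and backed away. In the last side view the handle sits where level (angle 0) predicts.

**Disagreements:**
- **Cameras:** the two cameras differed by about 4 mm in world y (left–right from the robot). I used the top view, and the contacts with the support and rollers agreed with it to within about 1 mm.
- **Lever contact:** the nose touched about 5 mm lower at the tool than I had calculated, because the handle sat farther back in the jaws than I assumed. I crept down until contact.
- **Cheeks:** the side view alone did not clearly show the bar between the front cheeks. The top view and the contact height did.

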